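# Charge the bench mill and click its slide cover shut

### The job

Gather the stray grinding cylinders from the bench into the scoop tray with the others, then slide the mill's cover back off the charging bowl and tip the tray out into it, so that every cylinder ends up in the bowl (one that goes astray on the way is picked up and put in). Set the empty tray back upright on the white speckled pad and slide the cover home over the bowl until its flexible tab clicks behind the ledge. Leave the small bottle, the flat carton and the black pen where they are.

Things in the scene. Friction and masses are not known exactly. Their poses are not given: they have to be found in the camera images.
- mill: bench mill, fixed, white, 140 x 302 mm, top 85 mm above the bench. Origin on the bench under the centre of its bowl, a square open well 110 x 110 mm, floor 20 mm, rim 85 mm up. y runs along the machine: closed motor deck on the +y side (to +210 mm), narrow end block on the -y side (to -92 mm). Rails along both long sides (x = +-66 mm, top 98 mm up) hold a slide cover.
- cover (a joint): slide cover (aluminium plate 122 x 118 mm, top 92 mm above the bench, captive in the rails), m along the mill's -y: 0 = back stop, bowl quite uncovered; from 0.007 on it covers part of the bowl; 0.145 = fully home and clicked in (stop at 0.146), then it will not slide back. Friction about 2 N, stays where left
- cover_tab (a joint): bend of the flexible tab (black tongue 20 x 24 mm on the cover's leading edge), rad: 0 = straight. It climbs a ledge on the mill's end block as the cover passes about 0.132 to 0.142 (bends to about 0.13; push up to 14 N) and drops behind it, back to 0, with a click at about 0.143. Needs no touching
- cover_grip (a point): middle of the black upright grip bar on the cover: bar 50 mm along the mill's x, 12 mm thick along the mill's y (the sliding direction), its top 12 mm above this point, the cover plate 14 mm below it
- pad: white speckled flat pad, fixed, 260 mm along its x and 200 mm along its y, top 12 mm above the bench; origin at the centre of its underside. Beyond it a wall shelf overhangs the bench from world x = 0.66 m on, underside 0.55 m up: keep wrist and arm clear of it
- tray: aluminium scoop tray, 200 g: flat floor (3 mm) from x = -44 to +54 mm, side walls 36 mm high at y = +-44 mm, rear wall 42 mm high at x = +55 mm; towards -x the floor rises as an 18 degree ramp to an open pouring lip; black upright handle plate at the rear. Origin at the underside of the floor, x from lip to handle, z up
- tray_lip (a point): middle of the tray's pouring lip, 84 mm from its origin towards -x and 16 mm up; the lip is 86 mm wide
- tray_grip (a point): grip point of the tray's handle plate (10 mm thick along the tray's x, 46 mm wide along its y), 62 mm from the origin towards +x and 66 mm above the underside; the plate's top is 82 mm above the underside
- cyl_1: a plain white ceramic grinding cylinder, 24 mm in diameter and 22 mm long, 40 g, all alike; lies in the tray at the start. Origin at its middle, z along its axis. It can tip over and roll.
- cyl_2: a plain white ceramic grinding cylinder, 24 mm in diameter and 22 mm long, 40 g, all alike; lies in the tray at the start. Origin at its middle, z along its axis. It can tip over and roll.
- cyl_3: a plain white ceramic grinding cylinder, 24 mm in diameter and 22 mm long, 40 g, all alike; lies in the tray at the start. Origin at its middle, z along its axis. It can tip over and roll.
- cyl_4: a plain white ceramic grinding cylinder, 24 mm in diameter and 22 mm long, 40 g, all alike; strays on the bench at the start, may be absent. Origin at its middle, z along its axis. It can tip over and roll.
- cyl_5: a plain white ceramic grinding cylinder, 24 mm in diameter and 22 mm long, 40 g, all alike; strays on the bench at the start, may be absent. Origin at its middle, z along its axis. It can tip over and roll.
- cyl_6: a plain white ceramic grinding cylinder, 24 mm in diameter and 22 mm long, 40 g, all alike; strays on the bench at the start, may be absent. Origin at its middle, z along its axis. It can tip over and roll.
- cyl_7: a plain white ceramic grinding cylinder, 24 mm in diameter and 22 mm long, 40 g, all alike; strays on the bench at the start, may be absent. Origin at its middle, z along its axis. It can tip over and roll.
- cyl_8: a plain white ceramic grinding cylinder, 24 mm in diameter and 22 mm long, 40 g, all alike; strays on the bench at the start, may be absent. Origin at its middle, z along its axis. It can tip over and roll.
- glass_bottle: bystander: small glass bottle with orange cap, 44 x 44 x 88 mm, stands at the back; origin under its centre
- flat_carton: bystander: small white carton 60 x 90 x 36 mm; origin under its centre
- black_pen: bystander: black marker pen 140 mm long, 12 mm thick; origin under its centre

How it is judged:
On the way, in this order (a step that is already met when the one before it is completed fails the run):
1. every cylinder is in the tray, which is upright (or in the bowl) (((x of cyl_1 in the frame of tray between -0.085 and 0.056 m and y of cyl_1 in the frame of tray between -0.044 and 0.044 m and z of cyl_1 in the frame of tray between 0.003 and 0.055 m) or (x of cyl_1 in the frame of mill between -0.055 and 0.055 m and y of cyl_1 in the frame of mill between -0.055 and 0.055 m and z of cyl_1 in the frame of mill between 0.015 and 0.08 m)) and ((x of cyl_2 in the frame of tray between -0.085 and 0.056 m and y of cyl_2 in the frame of tray between -0.044 and 0.044 m and z of cyl_2 in the frame of tray between 0.003 and 0.055 m) or (x of cyl_2 in the frame of mill between -0.055 and 0.055 m and y of cyl_2 in the frame of mill between -0.055 and 0.055 m and z of cyl_2 in the frame of mill between 0.015 and 0.08 m)) and ((x of cyl_3 in the frame of tray between -0.085 and 0.056 m and y of cyl_3 in the frame of tray between -0.044 and 0.044 m and z of cyl_3 in the frame of tray between 0.003 and 0.055 m) or (x of cyl_3 in the frame of mill between -0.055 and 0.055 m and y of cyl_3 in the frame of mill between -0.055 and 0.055 m and z of cyl_3 in the frame of mill between 0.015 and 0.08 m)) and ((x of cyl_4 in the frame of tray between -0.085 and 0.056 m and y of cyl_4 in the frame of tray between -0.044 and 0.044 m and z of cyl_4 in the frame of tray between 0.003 and 0.055 m) or (x of cyl_4 in the frame of mill between -0.055 and 0.055 m and y of cyl_4 in the frame of mill between -0.055 and 0.055 m and z of cyl_4 in the frame of mill between 0.015 and 0.08 m)) and ((x of cyl_5 in the frame of tray between -0.085 and 0.056 m and y of cyl_5 in the frame of tray between -0.044 and 0.044 m and z of cyl_5 in the frame of tray between 0.003 and 0.055 m) or (x of cyl_5 in the frame of mill between -0.055 and 0.055 m and y of cyl_5 in the frame of mill between -0.055 and 0.055 m and z of cyl_5 in the frame of mill between 0.015 and 0.08 m)) and ((x of cyl_6 in the frame of tray between -0.085 and 0.056 m and y of cyl_6 in the frame of tray between -0.044 and 0.044 m and z of cyl_6 in the frame of tray between 0.003 and 0.055 m) or (x of cyl_6 in the frame of mill between -0.055 and 0.055 m and y of cyl_6 in the frame of mill between -0.055 and 0.055 m and z of cyl_6 in the frame of mill between 0.015 and 0.08 m)) and ((x of cyl_7 in the frame of tray between -0.085 and 0.056 m and y of cyl_7 in the frame of tray between -0.044 and 0.044 m and z of cyl_7 in the frame of tray between 0.003 and 0.055 m) or (x of cyl_7 in the frame of mill between -0.055 and 0.055 m and y of cyl_7 in the frame of mill between -0.055 and 0.055 m and z of cyl_7 in the frame of mill between 0.015 and 0.08 m)) and ((x of cyl_8 in the frame of tray between -0.085 and 0.056 m and y of cyl_8 in the frame of tray between -0.044 and 0.044 m and z of cyl_8 in the frame of tray between 0.003 and 0.055 m) or (x of cyl_8 in the frame of mill between -0.055 and 0.055 m and y of cyl_8 in the frame of mill between -0.055 and 0.055 m and z of cyl_8 in the frame of mill between 0.015 and 0.08 m)) and angle between tray's own z axis and vertical below 0.1 rad), for 0.2 s.
2. the tray is tipped (more than 0.6 rad) with its lip over the bowl (angle between tray's own z axis and vertical above 0.6 rad and x of tray_lip in the frame of mill between -0.075 and 0.075 m and y of tray_lip in the frame of mill between -0.075 and 0.075 m), for 0.1 s.
3. every cylinder is in the bowl and the tray stands upright on the pad again (x of cyl_1 in the frame of mill between -0.055 and 0.055 m and y of cyl_1 in the frame of mill between -0.055 and 0.055 m and z of cyl_1 in the frame of mill between 0.015 and 0.08 m and x of cyl_2 in the frame of mill between -0.055 and 0.055 m and y of cyl_2 in the frame of mill between -0.055 and 0.055 m and z of cyl_2 in the frame of mill between 0.015 and 0.08 m and x of cyl_3 in the frame of mill between -0.055 and 0.055 m and y of cyl_3 in the frame of mill between -0.055 and 0.055 m and z of cyl_3 in the frame of mill between 0.015 and 0.08 m and x of cyl_4 in the frame of mill between -0.055 and 0.055 m and y of cyl_4 in the frame of mill between -0.055 and 0.055 m and z of cyl_4 in the frame of mill between 0.015 and 0.08 m and x of cyl_5 in the frame of mill between -0.055 and 0.055 m and y of cyl_5 in the frame of mill between -0.055 and 0.055 m and z of cyl_5 in the frame of mill between 0.015 and 0.08 m and x of cyl_6 in the frame of mill between -0.055 and 0.055 m and y of cyl_6 in the frame of mill between -0.055 and 0.055 m and z of cyl_6 in the frame of mill between 0.015 and 0.08 m and x of cyl_7 in the frame of mill between -0.055 and 0.055 m and y of cyl_7 in the frame of mill between -0.055 and 0.055 m and z of cyl_7 in the frame of mill between 0.015 and 0.08 m and x of cyl_8 in the frame of mill between -0.055 and 0.055 m and y of cyl_8 in the frame of mill between -0.055 and 0.055 m and z of cyl_8 in the frame of mill between 0.015 and 0.08 m and angle between tray's own z axis and vertical below 0.08 rad and x of tray in the frame of pad between -0.12 and 0.12 m and y of tray in the frame of pad between -0.09 and 0.09 m and z of tray in the frame of pad between 0.006 and 0.018 m), for 0.2 s.
At the end, for the whole second after the job is handed in: All cylinders present lie inside the mill's bowl, below its rim; the tray stands upright (within 0.08 rad) on the pad, its origin within 120 mm along the pad's x and 90 mm along its y of the pad's centre; the cover stands past 0.141 m with its tab sprung back (below 0.06 rad) behind the ledge (all of step 3 and linear speed of tray below 0.02 m/s and value of joint cover above 0.141 m and value of joint cover_tab below 0.06 rad and velocity of joint cover below 0.01 m/s); the robot touches nothing.
It fails at once if the glass bottle is shifted by more than 40 mm (distance of glass_bottle from where it was at the start of the episode above 0.04 m).
It fails at once if the flat carton is shifted by more than 40 mm (distance of flat_carton from where it was at the start of the episode above 0.04 m).
It fails at once if the black pen is shifted by more than 40 mm (distance of black_pen from where it was at the start of the episode above 0.04 m).
Of cyl_4, cyl_5, cyl_6, cyl_7, cyl_8 only 3 to 5 are there at a start; the rules pass over those that are not, and their reading is None.
At some moment in a run one of cyl_4, cyl_5, cyl_6, cyl_7, cyl_8 may be knocked a few centimetres aside while the robot is not near it.
It also fails if it takes over 208 s, if anything falls off the work surface, if the arm or the gripper's body presses on something with over 40 N, if the wrist force passes 120 N, or if a joint passes its speed limit or range.

### The arm

A 7-joint arm with a two-finger parallel gripper is mounted at the origin on a cart in front of the work surface, level with it; the furniture and walls round the work are solid. World frame = base frame: x ahead of the robot, y to its left, z up, the work surface at z = 0. Lengths are in m, angles in rad, forces in N, time in s.
With the tool pointing down it reaches from about 0.4 to 0.85 m from the base axis. Payload 4.4 kg.
Tool frame: the origin (TCP) lies between the finger pads; the fingertips stand 11 mm ahead of it and the grasp point (between the pads) lies 8 mm behind it; x points along the fingers, z is the direction in which the jaws open and shut, and the axes are right-handed (so a half turn about x gives the same grasp; the last joint's range is limited). The gripper opens to 94 mm and grips with 3 to 60 N. Pads are 16 mm wide; open, the fingers measure 119 mm over their backs; the gripper's body (75 mm by 177 mm) begins 78 mm behind the grasp point.
Start: joints at [-1.22, 0.628, 0.038, 1.517, -0.027, 0.996, -0.02], TCP at [0.263, 0.594, 0.216] pointing down, gripper open.
Joint ranges: [-3.06, 3.06], [-0.37, 2.12], [-1.25, 1.32], [0.18, 2.47], [-1.1, 4.24], [0.23, 1.98], [-2.94, 2.94]. Speed limits (rad/s): [2.57, 2.57, 3.14, 3.14, 3.14, 3.14, 3.14].

### API

Orientations are given as a unit quaternion [w, x, y, z].
In Python, from station import ctrl gives the robot as it stands. The module is installed in compiled form; this text tells all that it offers.
- The arm moves only by the tool drive_tool, never from a script. Its argument "deltas" is a list that holds one entry, the list of rows, each a list of 5 numbers: the opening, from -1 (shut) to 1 (fully open), then the shift along the tool's x, y, z in cm, then the turn about the tool's x in rad. In form: [[[jaw, tx, ty, tz, turn], ...]]. A call has 1 to 5 rows; each row is the pose to reach, as a shift and turn from the pose commanded when the call began, along the tool's axes at that moment; what a row does not reach only later rows make up. A row lasts 1/10 s, in which the tool goes at most 50 mm and 8.59 degrees, less where a joint would pass 70% of its speed; a pose out of reach is approached as far as the arm can. A call with a gripper value outside its range is refused whole. The fingers move at their own pace and stop on an object; "newtons" is the grip in N (left out, the last holds). Time passes only in rows, so rows that repeat a pose let the fingers close. It gives the time, the measured TCP pose, the force and the opening at its end, in the units of the state.
- ctrl.get_obs(): the state, without advancing time (a new reading comes with each control period).
- ctrl.snapshot(name): name is "scene" or "top" or "wrist"; returns the picture (384x512x3 uint8, red, green, blue); there is no depth.
- ctrl.camera_info(name): a dict with "vertical_fov" (degrees; the focal length in pixels is half the picture's height over the tangent of half this angle, whatever the lens; pixels are square), "cx", "cy" (the principal point, pixels), "world_from_camera" (4x4, takes a point from camera to world coordinates). Camera axes: x right, y up, looking along -z (the intrinsics and any distortion apply to the point x, -y, -z); pixel columns grow to the right and rows downward; lengths in m; the calibration is good to about 2 mm. A picture is of the moment at which its call begins: read the wrist's pose just before it. camera_info takes no time and is no camera call; for the wrist camera it gives the pose at the moment of the call.
- ctrl.close_job(): hands the job in, once; it reports no verdict.
The state is a dict: "time": time; "q": joint angles; "dq": joint speeds; "tau": joint torques, N m; "tool_pos": TCP position; "tcp_rot": TCP orientation; "contact_force": force on the tool from outside, world axes, zero at the start; "moment": the same for the moment, N m; "finger_gap": finger opening in m.
Only numpy, scipy, OpenCV 4.12 (cv2) and the standard library are available. Lean on these libraries where they do the work, as an engineer would, in place of code of your own. Each camera call takes 0.05 s, during which the arm holds its last target.

## Working session

There is one attempt and no reset: what is moved stays moved. The work goes in short steps, Python scripts to look and compute and a tool call to move; the robot and the scene stay as the last step left them, time stands still between calls to the robot, and variables do not carry over. Pictures are saved under pics/ and viewed, and the job is handed in when it is done.

Besides the shell and the picture viewer there is one more tool, called after "Call:" as name(argument=value, ...), one argument or row to a line, values as JSON. drive_tool: Moves the arm, as the interface text tells. Its arguments: {"type":"object","properties":{"deltas":{"type":"array"},"newtons":{"type":"number"}},"required":["deltas"]}

```bash
mkdir -p pics; ls; cat > h.py <<'E'
import numpy as np,cv2
from station import ctrl
from scipy.spatial.transform import Rotation as R
def obs():
    o=ctrl.get_obs(); q=o['tcp_rot']; return o,R.from_quat([q[1],q[2],q[3],q[0]]).as_matrix()
def snap(cam,name):
    im=ctrl.snapshot(cam); cv2.imwrite(f'pics/{name}.png',im[:,:,::-1]); return im
def K(ci):
    f=192/np.tan(np.radians(ci['vertical_fov'])/2); return f
def pix2w(ci,u,v,z):
    f=K(ci);T=np.array(ci['world_from_camera']);d=T[:3,:3]@np.array([(u-ci['cx'])/f,-(v-ci['cy'])/f,-1]);o=T[:3,3]
    return o+d*(z-o[2])/d[2]
def w2pix(ci,p):
    f=K(ci);T=np.array(ci['world_from_camera']);c=T[:3,:3].T@(np.array(p)-T[:3,3])
    return np.array([ci['cx']+f*c[0]/-c[2],ci['cy']-f*c[1]/-c[2]])
def st():
    o,Rm=obs(); print('t',round(o['time'],2),'pos',np.round(o['tool_pos'],4),'gap',round(o['finger_gap'],4),'F',np.round(o['contact_force'],1)); print(np.round(Rm,3))
E
python3 - <<'E'
from h import *
st()
for c in ['scene','top','wrist']:
    ci=ctrl.camera_info(c); print(c,{k:(np.round(v,4).tolist() if not isinstance(v,str) else v) for k,v in ci.items()})
    snap(c,c+'0')
E
```

```text
pics
t 0.0 pos [0.2629 0.5938 0.2156] gap 0.094 F [-0.5 -0.8 -0.2]
[[-0.001 -0.914  0.405]
 [-0.002  0.405  0.914]
 [-1.    -0.    -0.002]]
scene {'vertical_fov': 53.793, 'cx': 254.7643, 'cy': 187.8674, 'world_from_camera': [[0.7756, 0.2945, -0.5583, -0.0438], [-0.631, 0.3375, -0.6986, -0.7418], [-0.0173, 0.8941, 0.4475, 0.5531], [0.0, 0.0, 0.0, 1.0]]}
top {'vertical_fov': 45.9498, 'cx': 257.4314, 'cy': 197.3535, 'world_from_camera': [[-0.0138, 0.9963, -0.0843, 0.4257], [-0.9999, -0.014, -0.0019, -0.0136], [-0.0031, 0.0843, 0.9964, 1.4967], [0.0, 0.0, 0.0, 1.0]]}
wrist {'vertical_fov': 66.064, 'cx': 255.0623, 'cy': 186.7371, 'world_from_camera': [[0.4048, -0.8903, -0.2083, 0.2036], [0.9144, 0.3938, 0.094, 0.6201], [-0.0017, -0.2286, 0.9735, 0.3843], [0.0, 0.0, 0.0, 1.0]]}
```

View pics/scene0.png

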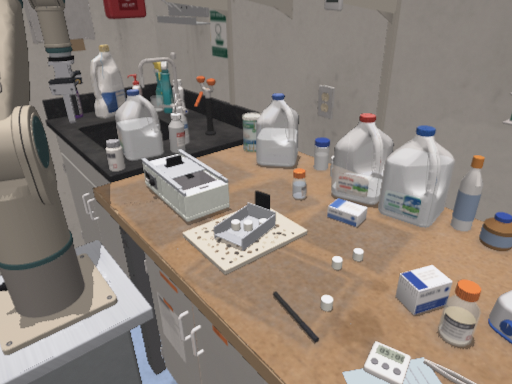

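View pics/top0.png

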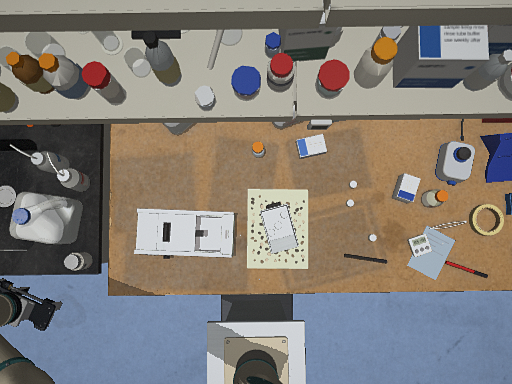

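View pics/wrist0.png

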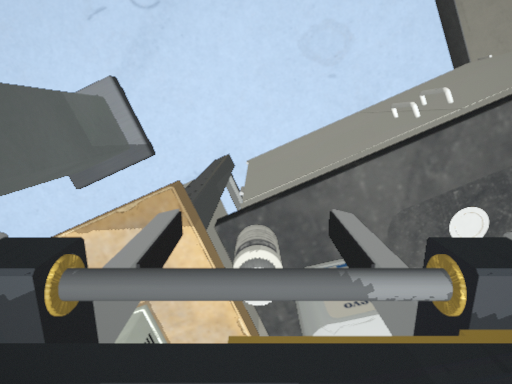

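```bash
python3 - <<'E'
from h import *
im=cv2.imread('pics/top0.png')
a=cv2.resize(im[130:290,120:320],None,fx=4,fy=4,interpolation=cv2.INTER_CUBIC)[:600]
cv2.imwrite('pics/z1.png',a)
b=cv2.resize(im[120:280,310:510],None,fx=4,fy=4,interpolation=cv2.INTER_CUBIC)[:600]
cv2.imwrite('pics/z2.png',b)
s=cv2.imread('pics/scene0.png')
cv2.imwrite('pics/z3.png',cv2.resize(s[140:290,120:320],None,fx=4,fy=4,interpolation=cv2.INTER_CUBIC))
cv2.imwrite('pics/z4.png',cv2.resize(s[170:320,230:430],None,fx=4,fy=4,interpolation=cv2.INTER_CUBIC))
E
```

```text
(no output)
```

View pics/z1.png

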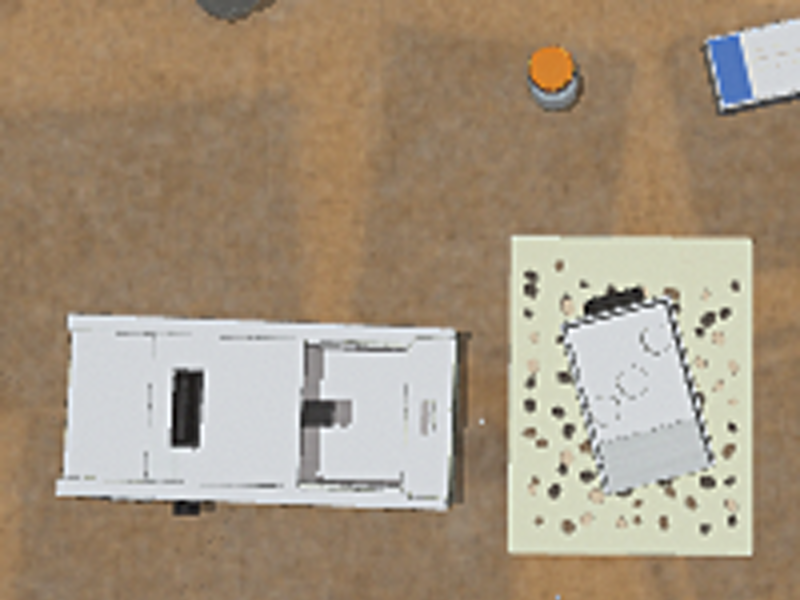

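View pics/z2.png

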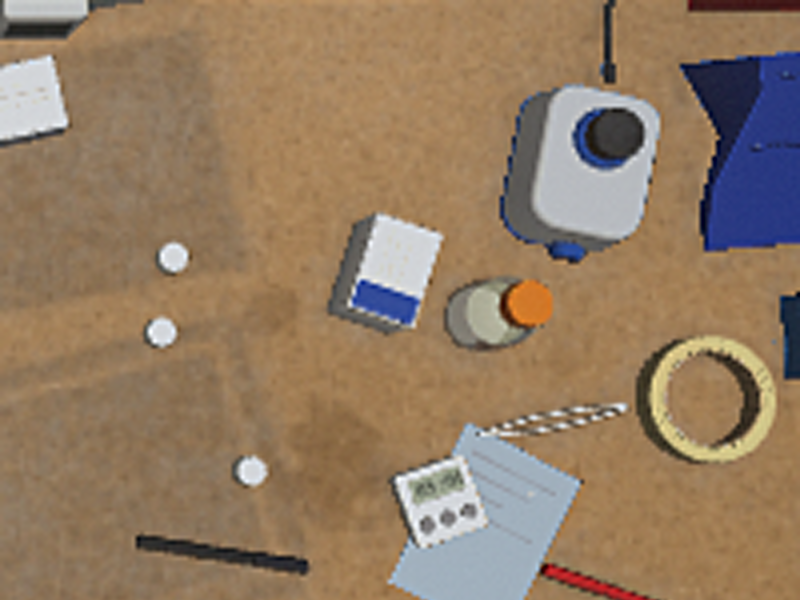

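View pics/z3.png

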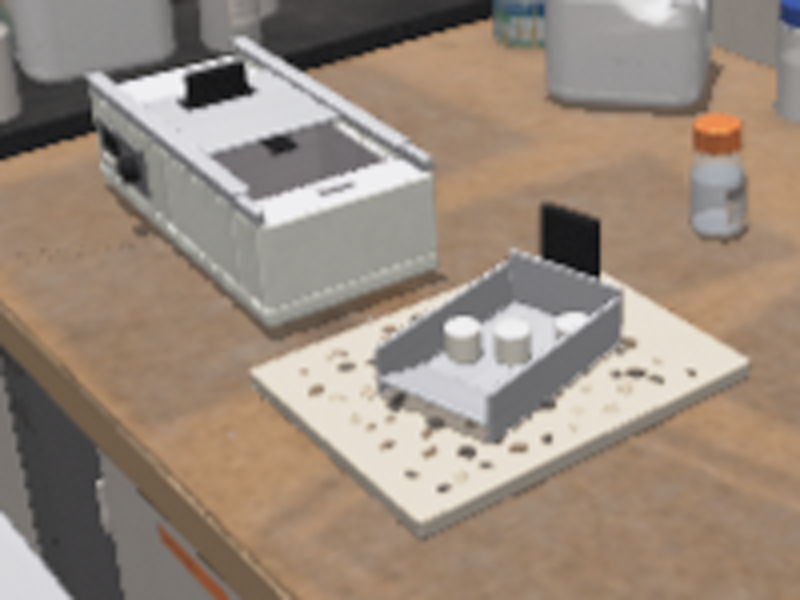

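View pics/z4.png

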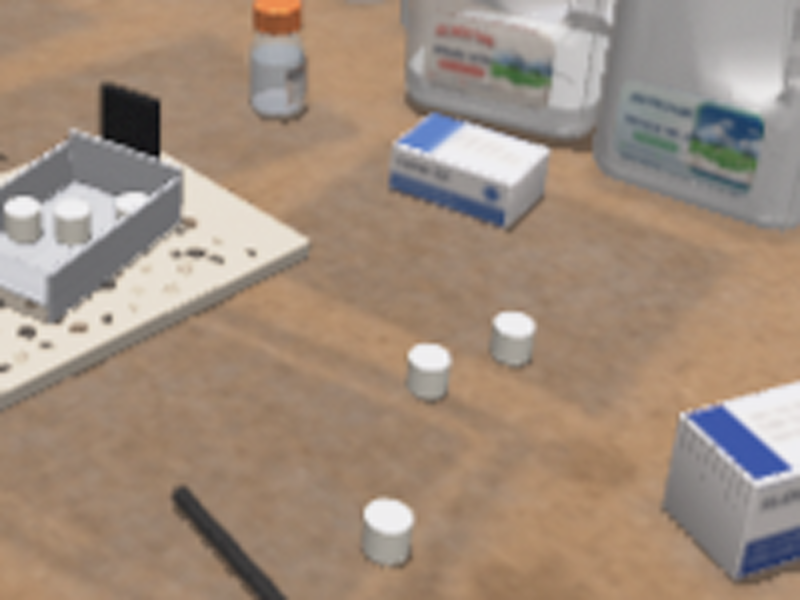

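```bash
python3 - <<'E'
from h import *
ci=ctrl.camera_info('top')
def z1(u,v,z): return np.round(pix2w(ci,120+(u+.5)/4-.5,130+(v+.5)/4-.5,z),4)
def z2(u,v,z): return np.round(pix2w(ci,310+(u+.5)/4-.5,120+(v+.5)/4-.5,z),4)
print('cyl',[z2(*p,.022)[:2] for p in [(173,257),(161,332),(251,471)]])
print('mill rail corners',[z1(*p,.098)[:2] for p in [(69,316),(57,497),(461,331),(449,510)]])
print('grip bar top', [z1(*p,.078+.014+.012+.0)[:2] for p in [(187,408)]], [z1(187,u,.116)[:2] for u in (370,446)])
print('cover lead edge', z1(302,338,.092)[:2],z1(300,488,.092)[:2])
print('pad',[z1(*p,.012)[:2] for p in [(511,237),(751,237),(753,555),(508,552)]])
print('tray handle top',[z1(*p,.094)[:2] for p in [(585,303),(642,290)]])
print('tray lip',[z1(*p,.028)[:2] for p in [(609,492),(712,462)]])
print('tray rear top',[z1(*p,.054)[:2] for p in [(566,325),(667,299)]])
print('tray cyl',[z1(*p,.037)[:2] for p in [(655,340),(632,381),(606,406)]])
E
```

```text
cyl [array([ 0.5903, -0.3239]), array([ 0.529 , -0.3121]), array([ 0.4151, -0.3815])]
mill rail corners [array([0.5143, 0.3627]), array([0.3753, 0.3707]), array([0.4984, 0.0594]), array([0.3612, 0.07  ])]
grip bar top [array([0.4419, 0.2699])] [array([0.4707, 0.2675]), array([0.413 , 0.2674])]
cover lead edge [0.495  0.1832] [0.3794 0.185 ]
pad [array([0.5798, 0.022 ]), array([ 0.577 , -0.1757]), array([ 0.3177, -0.1713]), array([0.3228, 0.0275])]
tray handle top [array([ 0.519 , -0.0368]), array([ 0.5285, -0.0812])]
tray lip [array([ 0.3706, -0.0548]), array([ 0.3935, -0.1383])]
tray rear top [array([ 0.5043, -0.022 ]), array([ 0.524 , -0.1029])]
tray cyl [array([ 0.4921, -0.0937]), array([ 0.4594, -0.0746]), array([ 0.4397, -0.0533])]
```

```bash
cat >> h.py <<'E'
def go(p,yaw=None):
    """deltas (cm, rad) to TCP p with tool z axis at world yaw (mod pi)"""
    o,Rm=obs(); d=Rm.T@(np.array(p)-o['tool_pos'])*100
    cur=np.arctan2(Rm[1,2],Rm[0,2]); t=0
    if yaw is not None:
        t=-(yaw-cur); t=(t+np.pi/2)%np.pi-np.pi/2
    print('t',round(o['time'],2),'pos',np.round(o['tool_pos'],4),'yaw',round(cur,3),'gap',round(o['finger_gap'],4),'F',np.round(o['contact_force'],1),'-> delta',np.round(d,2),'turn',round(t,3))
E
python3 -c "
from h import *
go([.529,-.312,.2],.25)"
```

```text
t 0.15 pos [0.2629 0.5939 0.2158] yaw 1.154 gap 0.094 F [ 0.5 -0.  -0.9] -> delta [  1.68 -61.   -72.06] turn 0.904
```

Call:
drive_tool(
  deltas=[
    [[-0.05,1.7,-61,-72,0.9],[-0.05,1.7,-61,-72,0.9],[-0.05,1.7,-61,-72,0.9],[-0.05,1.7,-61,-72,0.9],[-0.05,1.7,-61,-72,0.9]],
  ],
  newtons=15,
)

```text
time: 0.65
tool_pos: [0.3338, 0.3525, 0.2119]
tcp_rot: [0.693, -0.14, 0.693, 0.14]
contact_force: [0.9, 0.4, -0.6]
finger_gap: 0.0572
```

```bash
python3 -c "
from h import *
go([.529,-.312,.2],.25);st()"
```

```text
t 0.65 pos [0.3338 0.3525 0.2119] yaw 0.398 gap 0.0572 F [ 0.9  0.4 -0.6] -> delta [  1.19 -68.82  -7.77] turn 0.148
t 0.65 pos [0.3338 0.3525 0.2119] gap 0.0572 F [ 0.9  0.4 -0.6]
[[ 0.    -0.388  0.922]
 [ 0.     0.922  0.388]
 [-1.     0.     0.   ]]
```

Call:
drive_tool(
  deltas=[
    [[-0.05,1.2,-68.8,-7.8,0.148],[-0.05,1.2,-68.8,-7.8,0.148],[-0.05,1.2,-68.8,-7.8,0.148],[-0.05,1.2,-68.8,-7.8,0.148],[-0.05,1.2,-68.8,-7.8,0.148]],
  ],
)

```text
time: 1.15
tool_pos: [0.4056, 0.1134, 0.2077]
tcp_rot: [0.701, -0.09, 0.701, 0.091]
contact_force: [0.8, -0.1, -0.6]
finger_gap: 0.0448
```

```bash
python3 -c "
from h import *
go([.529,-.312,.2],.25)"
```

```text
t 1.15 pos [0.4056 0.1134 0.2077] yaw 0.257 gap 0.0448 F [ 0.8 -0.1 -0.6] -> delta [  0.77 -44.28   1.14] turn 0.007
```

Call:
drive_tool(
  deltas=[
    [[-0.05,0.77,-44.3,1.1,0.007],[-0.05,0.77,-44.3,1.1,0.007],[-0.05,0.77,-44.3,1.1,0.007],[-0.05,0.77,-44.3,1.1,0.007],[-0.05,0.77,-44.3,1.1,0.007]],
  ],
)

```text
time: 1.65
tool_pos: [0.4748, -0.127, 0.2032]
tcp_rot: [0.702, -0.088, 0.702, 0.088]
contact_force: [0.6, 0.3, 0.3]
finger_gap: 0.0445
```

```bash
python3 -c "
from h import *
go([.529,-.312,.12],.25)"
```

```text
t 1.65 pos [ 0.4748 -0.127   0.2032] yaw 0.249 gap 0.0445 F [0.6 0.3 0.3] -> delta [  8.31 -19.27   0.69] turn -0.001
```

Call:
drive_tool(
  deltas=[
    [[-0.05,8.3,-19.3,0.7,0],[-0.05,8.3,-19.3,0.7,0],[-0.05,8.3,-19.3,0.7,0],[-0.05,8.3,-19.3,0.7,0],[-0.05,8.3,-19.3,0.7,0]],
  ],
)

```text
time: 2.15
tool_pos: [0.5275, -0.3164, 0.1178]
tcp_rot: [0.701, -0.087, 0.703, 0.085]
contact_force: [-1.2, 0.3, 0.2]
finger_gap: 0.0446
```

```bash
python3 -c "
from h import *
go([.529,-.312,.014],.25)
ci=ctrl.camera_info('wrist');np.save('ci1.npy',ci,allow_pickle=True)
snap('wrist','w1')
for p in [(0.5903,-0.3239,.022),(0.529,-0.3121,.022),(.4151,-.3815,.022)]: print(w2pix(ci,p))"
```

```text
t 2.15 pos [ 0.5275 -0.3164  0.1178] yaw 0.243 gap 0.0446 F [-1.2  0.3  0.2] -> delta [10.38  0.41  0.28] turn -0.007
[317.80361984 212.80426129]
[257.49591867 185.58238861]
[123.62285404 226.42013092]
```

View pics/w1.png

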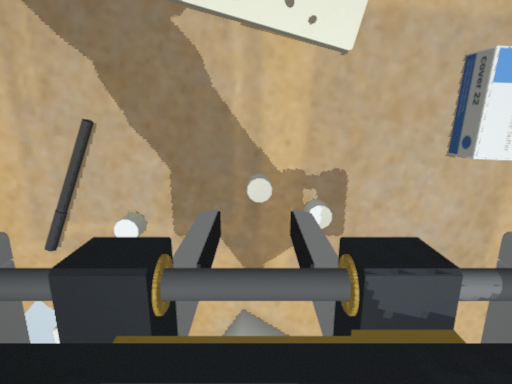

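```bash
python3 -c "
from h import *
ci=ctrl.camera_info('wrist')
for p in [(259,189.5),(319.5,213.5),(126.5,230)]: print(np.round(pix2w(ci,*p,.022),4))
go([.529,-.312,.014],.25)"
```

```text
[ 0.5314 -0.3139  0.022 ]
[ 0.5922 -0.3227  0.022 ]
[ 0.4184 -0.3831  0.022 ]
t 2.2 pos [ 0.5276 -0.315   0.118 ] yaw 0.244 gap 0.0445 F [ 0.6 -0.8 -0.4] -> delta [10.4   0.27  0.24] turn -0.006
```

Call:
drive_tool(
  deltas=[
    [[-0.05,5,0.15,0.3,0],[-0.05,9,0.15,0.3,0],[-0.05,10.4,0.15,0.3,0],[-0.05,10.4,0.15,0.3,0],[-0.7,10.4,0.15,0.3,0]],
  ],
)

```text
time: 2.7
tool_pos: [0.5326, -0.3082, 0.0179]
tcp_rot: [0.702, -0.088, 0.701, 0.088]
contact_force: [0.4, 0.3, 0.2]
finger_gap: 0.0394
```

Call:
drive_tool(
  deltas=[
    [[-1,0,0,0,0],[-1,0,0,0,0],[-1,0,0,0,0],[-1,-5,0,0,0],[-1,-10,0,0,0]],
  ],
)

```text
time: 3.2
tool_pos: [0.5304, -0.3076, 0.1164]
tcp_rot: [0.701, -0.087, 0.703, 0.088]
contact_force: [0.7, -0.2, -1.3]
finger_gap: 0.0233
```

```bash
python3 -c "
from h import *
dx=np.array([.968,.25]);dy=np.array([-.25,.968]);o=np.array([.4638,-.0744])
for s in [(.027,.027),(-.023,-.027),(-.05,0)]: print(o+s[0]*dx+s[1]*dy)
p=o+.027*dx+.027*dy
go([p[0],p[1],.12],.25)"
```

```text
[ 0.483186 -0.041514]
[ 0.448286 -0.106286]
[ 0.4154 -0.0869]
t 3.2 pos [ 0.5304 -0.3076  0.1164] yaw 0.249 gap 0.0233 F [ 0.7 -0.2 -1.3] -> delta [-0.3  26.95  1.97] turn -0.001
```

Call:
drive_tool(
  deltas=[
    [[-1,-0.5,27,2,0],[-1,-0.5,27,2,0],[-1,-0.5,27,2,0],[-1,-0.5,27,2,0],[-1,-0.5,27,2,0]],
  ],
)

```text
time: 3.7
tool_pos: [0.4878, -0.0602, 0.1217]
tcp_rot: [0.702, -0.088, 0.701, 0.088]
contact_force: [1.2, 2.1, -0.6]
finger_gap: 0.0231
```

Call:
drive_tool(
  deltas=[
    [[-1,0,2,0,0],[-1,0,2,0,0]],
  ],
)

```text
time: 3.9
tool_pos: [0.4824, -0.0385, 0.1214]
tcp_rot: [0.701, -0.089, 0.701, 0.091]
contact_force: [0.6, 0.0, 0.4]
finger_gap: 0.0233
```

```bash
python3 -c "
from h import *
ci=ctrl.camera_info('wrist');snap('wrist','w2')
go([.4834,-.0415,.033],.25)
dx=np.array([.968,.25]);dy=np.array([-.25,.968]);o=np.array([.4638,-.0744])
for s in [(.0226,-.0258),(-.0043,.001),(-.018,.0265)]: print(w2pix(ci,[*(o+s[0]*dx+s[1]*dy),.037]))
for q in [(54,44),(54,-44)]: print(w2pix(ci,[*(o+q[0]/1e3*dx+q[1]/1e3*dy),.054]))
"
```

```text
t 3.95 pos [ 0.4833 -0.0412  0.1215] yaw 0.252 gap 0.0238 F [ 0.9 -1.3  0.4] -> delta [ 8.85 -0.03 -0.  ] turn 0.002
[249.52192831 251.56412727]
[219.80888155 224.17712145]
[203.66510929 196.96822795]
[287.40537399 181.90937431]
[284.68091053 279.09425868]
```

View pics/w2.png

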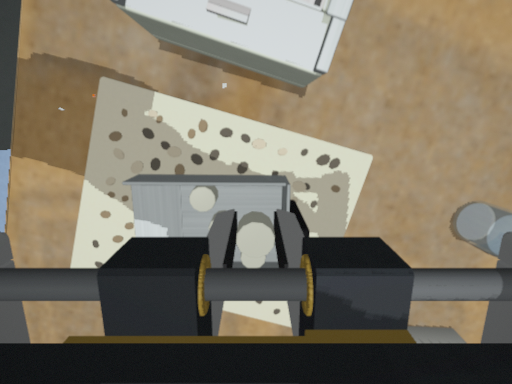

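Call:
drive_tool(
  deltas=[
    [[-1,4.5,0,0,0],[-1,8,0,0,0],[-1,8.9,0,0,0],[-1,8.9,0,0,0],[-0.28,8.9,0,0,0]],
  ],
)

```text
time: 4.45
tool_pos: [0.4836, -0.0444, 0.0323]
tcp_rot: [0.702, -0.087, 0.702, 0.087]
contact_force: [-1.3, -0.4, -0.6]
finger_gap: 0.0285
```

Call:
drive_tool(
  deltas=[
    [[-0.28,0,0,0,0],[-0.28,0,0,0,0],[-0.28,-4,0,0,0],[-0.2,-9,0,0,0],[-0.05,-9,0,0,0]],
  ],
)

```text
time: 4.95
tool_pos: [0.4874, -0.0432, 0.1272]
tcp_rot: [0.706, -0.088, 0.698, 0.087]
contact_force: [0.2, -0.9, -0.4]
finger_gap: 0.0419
```

```bash
python3 -c "
from h import *
snap('scene','s2');snap('top','t2')
go([.592,-.323,.11],.25)
s=cv2.imread('pics/s2.png');t=cv2.imread('pics/t2.png')
a=cv2.resize(s[170:270,150:420],None,fx=2.9,fy=2.9,interpolation=cv2.INTER_CUBIC)
b=cv2.resize(t[130:290,230:430],None,fx=3.5,fy=1.75*1.0,interpolation=cv2.INTER_CUBIC)
cv2.imwrite('pics/s2z.png',a)"
```

```text
t 5.05 pos [ 0.4844 -0.0423  0.1234] yaw 0.25 gap 0.0444 F [-0.3 -0.1 -1.2] -> delta [  1.37 -29.86   3.48] turn -0.0
```

View pics/s2z.png

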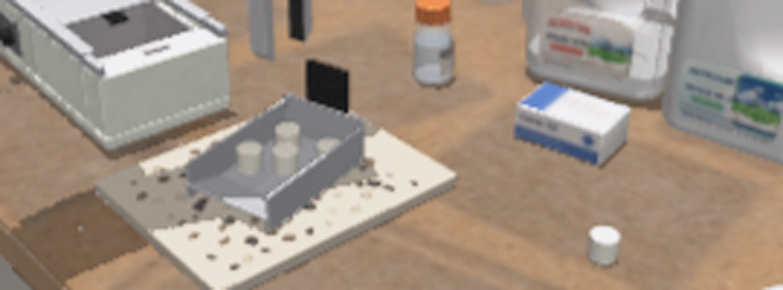

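View pics/t2.png

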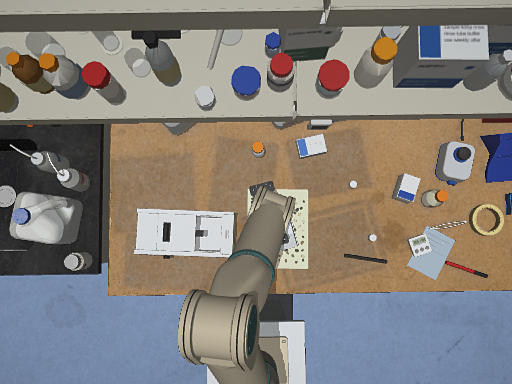

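Call:
drive_tool(
  deltas=[
    [[-0.05,1.0,-29.9,3.4,0],[-0.05,1.0,-29.9,3.4,0],[-0.05,1.0,-29.9,3.4,0],[-0.05,1.0,-29.9,3.4,0],[-0.05,1.0,-29.9,3.4,0]],
  ],
)

```text
time: 5.55
tool_pos: [0.5713, -0.2775, 0.1118]
tcp_rot: [0.701, -0.087, 0.702, 0.089]
contact_force: [0.3, 0.2, -0.1]
finger_gap: 0.0444
```

Call:
drive_tool(
  deltas=[
    [[-0.05,0,-4.9,0.5,0],[-0.05,0,-4.9,0.5,0],[-0.05,0,-4.9,0.5,0]],
  ],
)

```text
time: 5.85
tool_pos: [0.5872, -0.3233, 0.1114]
tcp_rot: [0.701, -0.086, 0.703, 0.088]
contact_force: [-0.1, 1.2, -0.4]
finger_gap: 0.0449
```

```bash
python3 -c "
from h import *
go([.591,-.323,.014],.25)
ci=ctrl.camera_info('wrist');snap('wrist','w3')
print(w2pix(ci,[.591,-.323,.022]))
"
```

```text
t 5.85 pos [ 0.5872 -0.3233  0.1114] yaw 0.247 gap 0.0449 F [-0.1  1.2 -0.4] -> delta [ 9.74 -0.09  0.4 ] turn -0.003
[258.84867772 192.45409388]
```

View pics/w3.png

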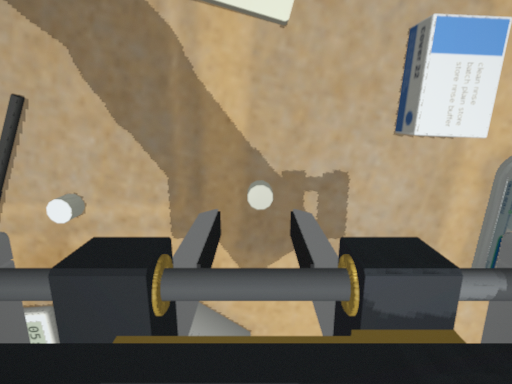

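Call:
drive_tool(
  deltas=[
    [[-0.05,5,-0.1,0.3,0],[-0.05,9,-0.1,0.3,0],[-0.05,9.7,-0.1,0.3,0],[-0.05,9.7,-0.1,0.3,0],[-0.7,9.7,-0.1,0.3,0]],
  ],
)

```text
time: 6.4
tool_pos: [0.593, -0.3228, 0.0184]
tcp_rot: [0.702, -0.089, 0.701, 0.088]
contact_force: [-0.4, -0.9, -0.5]
finger_gap: 0.0397
```

Call:
drive_tool(
  deltas=[
    [[-1,0,0,0,0],[-1,0,0,0,0],[-1,0,0,0,0],[-1,-5,0,0,0],[-1,-10,0,0,0]],
  ],
)

```text
time: 6.9
tool_pos: [0.5905, -0.3222, 0.1164]
tcp_rot: [0.701, -0.087, 0.703, 0.088]
contact_force: [0.5, -0.9, -0.3]
finger_gap: 0.0237
```

```bash
python3 -c "
from h import *
go([.4483,-.1063,.115],.25)
"
```

```text
t 6.9 pos [ 0.5905 -0.3222  0.1164] yaw 0.249 gap 0.0237 F [ 0.5 -0.9 -0.3] -> delta [ 0.22 24.42 -8.47] turn -0.001
```

Call:
drive_tool(
  deltas=[
    [[-1,0,24.4,-8.5,0],[-1,0,24.4,-8.5,0],[-1,0,24.4,-8.5,0],[-1,0,24.4,-8.5,0],[-1,0,24.4,-8.5,0]],
  ],
)

```text
time: 7.4
tool_pos: [0.4528, -0.1128, 0.1172]
tcp_rot: [0.702, -0.088, 0.701, 0.088]
contact_force: [0.5, -0.2, -0.9]
finger_gap: 0.0236
```

Call:
drive_tool(
  deltas=[
    [[-1,0,0.8,-0.3,0],[-1,0,0.8,-0.3,0],[-1,0,0.8,-0.3,0]],
  ],
)

```text
time: 7.7
tool_pos: [0.4505, -0.1085, 0.1171]
tcp_rot: [0.703, -0.088, 0.701, 0.087]
contact_force: [0.3, -0.2, -0.4]
finger_gap: 0.0234
```

```bash
python3 -c "
from h import *
ci=ctrl.camera_info('wrist');snap('wrist','w4')
go([.4483,-.1063,.033],.25)
"
```

```text
t 7.75 pos [ 0.4506 -0.1089  0.117 ] yaw 0.248 gap 0.0234 F [ 0.3 -0.2 -0.2] -> delta [ 8.4   0.33 -0.17] turn -0.002
```

View pics/w4.png

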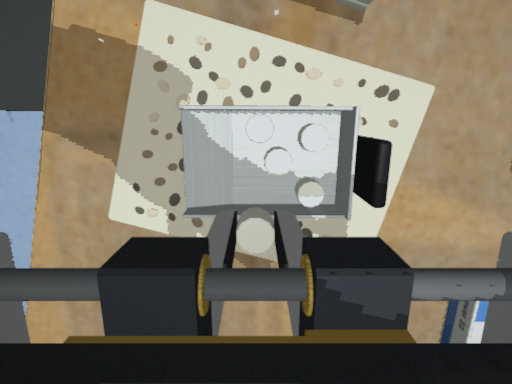

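Call:
drive_tool(
  deltas=[
    [[-1,4.5,0.2,-0.2,0],[-1,7.5,0.2,-0.2,0],[-1,8.4,0.2,-0.2,0],[-1,8.4,0.2,-0.2,0],[-0.28,8.4,0.2,-0.2,0]],
  ],
)

```text
time: 8.25
tool_pos: [0.4472, -0.1069, 0.0332]
tcp_rot: [0.702, -0.088, 0.701, 0.087]
contact_force: [0.3, 0.4, 0.6]
finger_gap: 0.0283
```

Call:
drive_tool(
  deltas=[
    [[-0.28,0,0,0,0],[-0.28,0,0,0,0],[-0.28,-4,0,0,0],[-0.2,-9,0,0,0],[-0.05,-9,0,0,0]],
  ],
)

```text
time: 8.75
tool_pos: [0.4501, -0.1068, 0.1278]
tcp_rot: [0.705, -0.089, 0.698, 0.087]
contact_force: [0.2, -0.3, -0.4]
finger_gap: 0.0421
```

```bash
python3 -c "
from h import *
snap('wrist','w5');snap('scene','s5')
go([.417,-.3825,.11],.25)
"
```

```text
t 8.85 pos [ 0.4476 -0.1056  0.1241] yaw 0.25 gap 0.0441 F [ 0.6  0.2 -1.3] -> delta [  1.41 -26.08  -9.81] turn -0.0
```

View pics/w5.png

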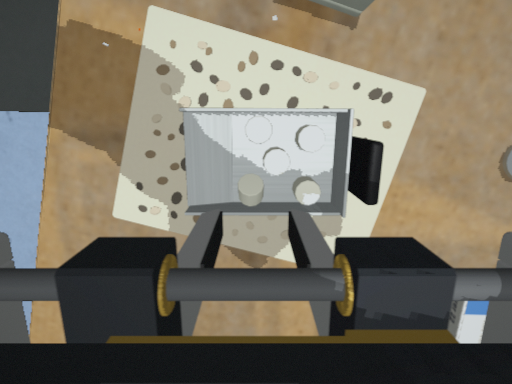

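View pics/s5.png

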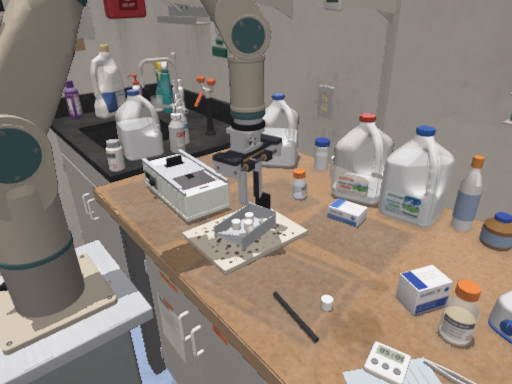

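Call:
drive_tool(
  deltas=[
    [[-0.05,1.2,-26,-9.8,0],[-0.05,1.2,-26,-9.8,0],[-0.05,1.2,-26,-9.8,0],[-0.05,1.2,-26,-9.8,0],[-0.05,1.2,-26,-9.8,0]],
  ],
)

```text
time: 9.35
tool_pos: [0.4175, -0.3551, 0.1103]
tcp_rot: [0.701, -0.087, 0.702, 0.089]
contact_force: [0.8, 0.4, 0.4]
finger_gap: 0.0451
```

Call:
drive_tool(
  deltas=[
    [[-0.05,0,-2.6,-1,0],[-0.05,0,-2.6,-1,0],[-0.05,0,-2.6,-1,0]],
  ],
)

```text
time: 9.65
tool_pos: [0.4144, -0.3808, 0.1104]
tcp_rot: [0.701, -0.086, 0.702, 0.088]
contact_force: [-0.1, 0.7, -0.2]
finger_gap: 0.0448
```

```bash
python3 -c "
from h import *
go([.417,-.3825,.014],.25)
ci=ctrl.camera_info('wrist');snap('wrist','w6')
print(w2pix(ci,[.417,-.3825,.022]))
"
```

```text
t 9.65 pos [ 0.4144 -0.3808  0.1104] yaw 0.248 gap 0.0448 F [-0.1  0.7 -0.2] -> delta [ 9.63 -0.26  0.22] turn -0.002
[256.86099777 194.59659796]
```

View pics/w6.png

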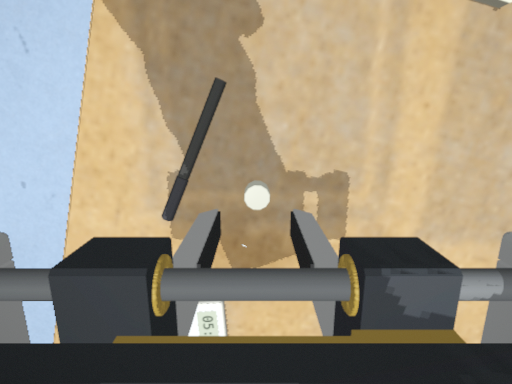

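Call:
drive_tool(
  deltas=[
    [[-0.05,5,-0.1,0.2,0],[-0.05,9,-0.1,0.2,0],[-0.05,9.6,-0.1,0.2,0],[-0.05,9.6,-0.1,0.2,0],[-0.7,9.6,-0.1,0.2,0]],
  ],
)

```text
time: 10.2
tool_pos: [0.4187, -0.3822, 0.0173]
tcp_rot: [0.702, -0.089, 0.701, 0.088]
contact_force: [0.3, -0.1, 0.0]
finger_gap: 0.0398
```

Call:
drive_tool(
  deltas=[
    [[-1,0,0,0,0],[-1,0,0,0,0],[-1,0,0,0,0],[-1,-5,0,0,0],[-1,-10,0,0,0]],
  ],
)

```text
time: 10.7
tool_pos: [0.4166, -0.3813, 0.1159]
tcp_rot: [0.701, -0.087, 0.703, 0.089]
contact_force: [1.0, -1.1, -0.7]
finger_gap: 0.0235
```

```bash
python3 -c "
from h import *
go([.4154,-.0869,.115],.25)
"
```

```text
t 10.7 pos [ 0.4166 -0.3813  0.1159] yaw 0.249 gap 0.0235 F [ 1.  -1.1 -0.7] -> delta [ 0.16 28.56  7.13] turn -0.001
```

Call:
drive_tool(
  deltas=[
    [[-1,0,28.6,7.1,0],[-1,0,28.6,7.1,0],[-1,0,28.6,7.1,0],[-1,0,28.6,7.1,0],[-1,0,28.6,7.1,0]],
  ],
)

```text
time: 11.2
tool_pos: [0.4162, -0.1304, 0.1165]
tcp_rot: [0.702, -0.088, 0.701, 0.088]
contact_force: [1.5, 0.0, -0.0]
finger_gap: 0.0239
```

Call:
drive_tool(
  deltas=[
    [[-1,0,4.2,1.1,0],[-1,0,4.2,1.1,0],[-1,0,4.2,1.1,0]],
  ],
)

```text
time: 11.5
tool_pos: [0.417, -0.0878, 0.1163]
tcp_rot: [0.702, -0.089, 0.701, 0.089]
contact_force: [-1.1, 0.1, -0.3]
finger_gap: 0.0235
```

```bash
python3 -c "
from h import *
snap('wrist','w7')
go([.4154,-.0869,.042],.25)
"
```

```text
t 11.55 pos [ 0.417  -0.0892  0.1163] yaw 0.249 gap 0.0238 F [ 0.2 -0.5 -0.4] -> delta [ 7.43  0.27 -0.11] turn -0.001
```

View pics/w7.png

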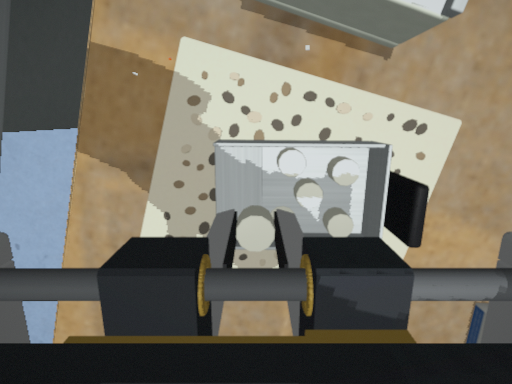

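Call:
drive_tool(
  deltas=[
    [[-1,4,0.2,-0.1,0],[-1,7,0.2,-0.1,0],[-1,7.4,0.2,-0.1,0],[-1,7.4,0.2,-0.1,0],[-0.3,7.4,0.2,-0.1,0]],
  ],
)

```text
time: 12.05
tool_pos: [0.4154, -0.0887, 0.0421]
tcp_rot: [0.702, -0.087, 0.702, 0.086]
contact_force: [-0.1, -0.4, -0.1]
finger_gap: 0.0286
```

Call:
drive_tool(
  deltas=[
    [[-0.3,0,0,0,0],[-0.3,0,0,0,0],[-0.3,-4,0,0,0],[-0.3,-9,0,0,0],[-0.3,-9,0,0,0]],
  ],
)

```text
time: 12.55
tool_pos: [0.4183, -0.0879, 0.1365]
tcp_rot: [0.705, -0.089, 0.698, 0.087]
contact_force: [0.6, -0.5, 0.1]
finger_gap: 0.033
```

```bash
python3 -c "
from h import *
snap('wrist','w8');snap('scene','s8');snap('top','t8')
t=cv2.imread('pics/t8.png');s=cv2.imread('pics/s8.png')
cv2.imwrite('pics/s8z.png',cv2.resize(s[150:350,150:420],None,fx=2.9,fy=2.9,interpolation=cv2.INTER_CUBIC))
th=0.0497; print(th)
m=np.array([.4344,.1566]);my=np.array([.0496,.9988])
print(m+my*.1117)
p=m+my*.1117
go([p[0],p[1],.16],np.pi/2-.0497)
"
```

```text
0.0497
[0.43994032 0.26816596]
t 12.7 pos [ 0.4151 -0.0865  0.1321] yaw 0.25 gap 0.0332 F [-0.9 -1.3  0.1] -> delta [-2.78 33.75 11.18] turn -1.271
```

View pics/w8.png

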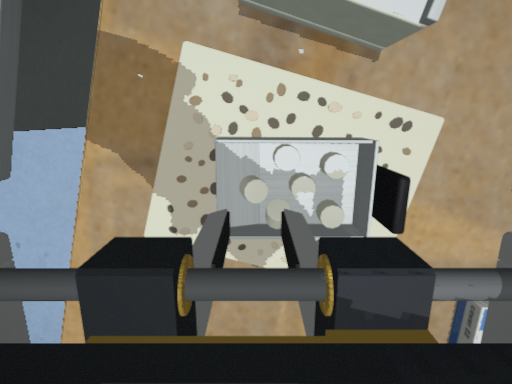

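View pics/s8z.png

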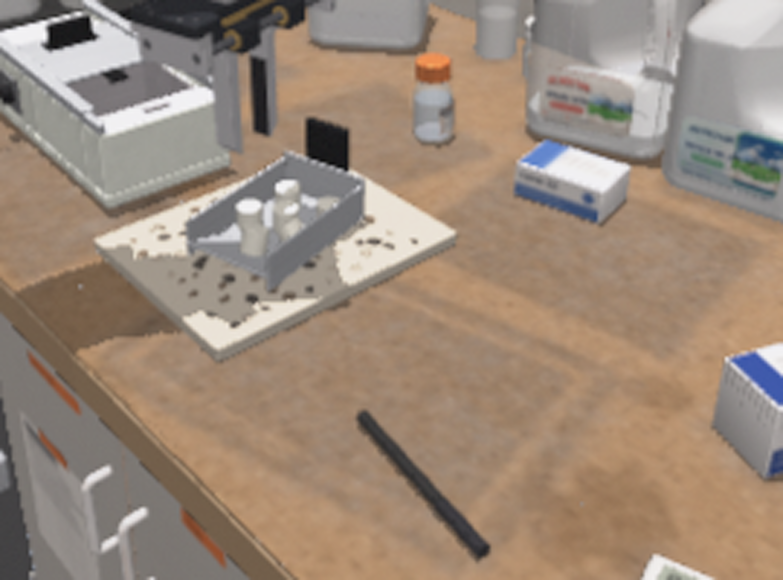

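View pics/t8.png

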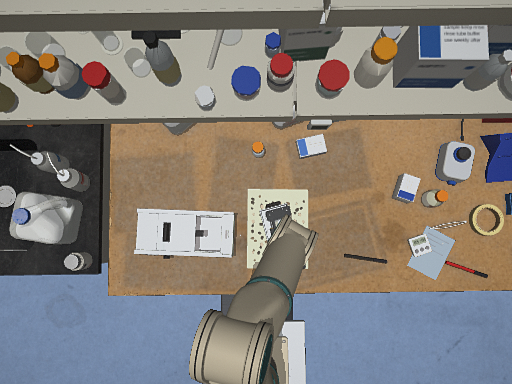

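Call:
drive_tool(
  deltas=[
    [[-0.3,-2.8,8,2,-1.27],[-0.3,-2.8,14,4,-1.27],[-0.3,-2.8,20,6,-1.27],[-0.3,-2.8,27,8,-1.27],[-0.3,-2.8,33.7,11.2,-1.27]],
  ],
)

```text
time: 13.2
tool_pos: [0.4265, 0.161, 0.1573]
tcp_rot: [0.619, -0.34, 0.621, 0.341]
contact_force: [1.2, -0.4, 0.4]
finger_gap: 0.0331
```

```bash
python3 -c "
from h import *
print(np.round(obs()[0]['q'],2))
go([.44,.268,.16],np.pi/2-.0497)
"
```

```text
[-0.6   0.46  0.25  2.11 -0.2   0.6   0.79]
t 13.2 pos [0.4265 0.161  0.1573] yaw 1.005 gap 0.0331 F [ 1.2 -0.4  0.4] -> delta [-0.29  4.59  9.75] turn -0.516
```

Call:
drive_tool(
  deltas=[
    [[-0.3,-0.3,4.6,9.7,-0.516],[-0.3,-0.3,4.6,9.7,-0.516],[-0.3,-0.3,4.6,9.7,-0.516],[-0.3,-0.3,4.6,9.7,-0.516],[-0.3,-0.3,4.6,9.7,-0.516]],
  ],
)

```text
time: 13.7
tool_pos: [0.4407, 0.2657, 0.1597]
tcp_rot: [0.512, -0.486, 0.515, 0.487]
contact_force: [0.1, -0.4, 0.2]
finger_gap: 0.0331
```

```bash
python3 -c "
from h import *
print(np.round(obs()[0]['q'],2))
go([.44,.268,.108],np.pi/2-.0497)
ci=ctrl.camera_info('wrist');snap('wrist','w9')
m=np.array([.4344,.1566]);my=np.array([.0496,.9988]);mx=np.array([.9988,-.0496])
for x,y,z in [(-.025,.1117,.118),(.025,.1117,.118),(.066,-.092,.098),(-.066,-.092,.098)]: print(w2pix(ci,[*(m+x*mx+y*my),z]))
"
```

```text
[-0.67  0.52  0.11  1.95 -0.09  0.68  1.01]
t 13.7 pos [0.4407 0.2657 0.1597] yaw 1.516 gap 0.0331 F [ 0.1 -0.4  0.2] -> delta [5.17 0.07 0.23] turn -0.005
[259.1033053  173.05665871]
[259.24472821 237.66204877]
[ 22.5032348  274.08896109]
[ -9.21023865 116.53713112]
```

View pics/w9.png

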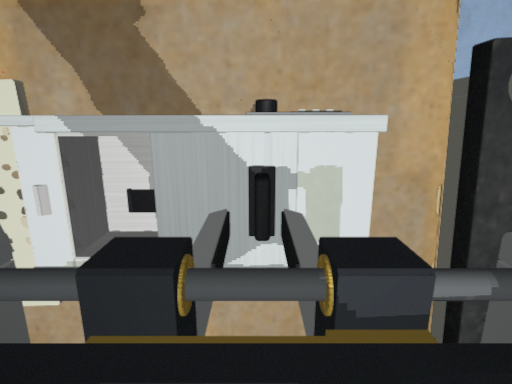

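Call:
drive_tool(
  deltas=[
    [[-0.3,3,0,0.3,0],[-0.3,5.0,0,0.3,0],[-0.3,5.1,0,0.3,0],[-1,5.1,0,0.3,0],[-1,5.1,0,0.3,0]],
  ],
  newtons=25,
)

```text
time: 14.25
tool_pos: [0.4426, 0.2688, 0.1111]
tcp_rot: [0.514, -0.486, 0.514, 0.485]
contact_force: [0.5, 0.2, 0.0]
finger_gap: 0.0204
```

Call:
drive_tool(
  deltas=[
    [[-1,0,0,0,0],[-1,0,0,1,0],[-1,0,0,2.5,0],[-1,0,0,4,0],[-1,0,0,5,0]],
  ],
)

```text
time: 14.75
tool_pos: [0.4455, 0.3217, 0.1113]
tcp_rot: [0.514, -0.486, 0.512, 0.486]
contact_force: [1.7, -1.0, 7.1]
finger_gap: 0.0118
```

Call:
drive_tool(
  deltas=[
    [[-1,0,0,0.3,0],[-1,0,0,0.6,0],[-1,0,0,0.9,0]],
  ],
)

```text
time: 15.05
tool_pos: [0.4459, 0.3299, 0.1113]
tcp_rot: [0.514, -0.486, 0.513, 0.486]
contact_force: [0.1, -2.0, 5.4]
finger_gap: 0.0116
```

```bash
python3 -c "
from h import *
st()
"
```

```text
t 15.05 pos [0.4459 0.3299 0.1113] gap 0.0116 F [ 0.1 -2.   5.4]
[[ 0.002 -0.999  0.055]
 [ 0.002  0.055  0.999]
 [-1.    -0.002  0.002]]
```

Call:
drive_tool(
  deltas=[
    [[-1,0,0,0.3,0],[-1,0,0,0.5,0],[-1,0,0,0.5,0]],
  ],
)

```text
time: 15.35
tool_pos: [0.446, 0.3325, 0.1113]
tcp_rot: [0.513, -0.486, 0.514, 0.485]
contact_force: [-0.5, -6.9, 9.5]
finger_gap: 0.0117
```

Call:
drive_tool(
  deltas=[
    [[-0.3,0,0,-0.2,0],[-0.3,0,0,-0.2,0],[-0.3,-3,0,-0.2,0],[-0.3,-8,0,-0.2,0],[-0.3,-13,0,-0.2,0]],
  ],
)

```text
time: 15.85
tool_pos: [0.4446, 0.3317, 0.2413]
tcp_rot: [0.513, -0.486, 0.514, 0.486]
contact_force: [0.6, 0.7, -0.0]
finger_gap: 0.0325
```

```bash
python3 -c "
from h import *
go([.4344,.1566,.3],np.pi/2-.0497)
"
```

```text
t 15.85 pos [0.4446 0.3317 0.2413] yaw 1.516 gap 0.0325 F [ 0.6  0.7 -0. ] -> delta [ -5.86   0.07 -17.54] turn -0.005
```

Call:
drive_tool(
  deltas=[
    [[0.5,-4,0,-5,-0.2],[0.5,-4,0,-10,-0.3],[0.5,-4,0,-15,-0.3],[0.5,-4,0,-20,-0.3],[0.5,-4,0,-20,-0.3]],
  ],
)

```text
time: 16.35
tool_pos: [0.434, 0.1262, 0.2808]
tcp_rot: [-0.437, 0.556, -0.438, -0.555]
contact_force: [0.7, 0.0, -0.5]
finger_gap: 0.0687
```

```bash
python3 -c "
from h import *
ci=ctrl.camera_info('wrist');snap('wrist','w10')
m=np.array([.4344,.1566]);my=np.array([.0496,.9988]);mx=np.array([.9988,-.0496])
for n,x,y,z in [('bowl',-.055,-.055,.085),('bowl',.055,-.055,.085),('lead',0,.086,.092),('rail',.066,-.092,.098),('rail',-.066,-.092,.098)]: print(n,np.round(w2pix(ci,[*(m+x*mx+y*my),z])))
go([.5238,-.0589,.2],1.82)
"
```

```text
bowl [250. 121.]
bowl [226. 205.]
lead [345. 197.]
rail [194. 208.]
rail [221. 103.]
t 16.4 pos [0.4343 0.127  0.2808] yaw 1.809 gap 0.07 F [-0.4 -0.8  0.3] -> delta [  8.1   -4.31 -20.17] turn -0.011
```

View pics/w10.png

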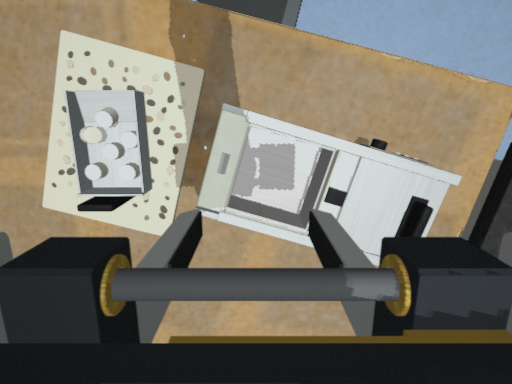

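Call:
drive_tool(
  deltas=[
    [[0.4,2,-4.3,-20.2,0],[0.4,4,-4.3,-20.2,0],[0.4,8,-4.3,-20.2,0],[0.4,8,-4.3,-20.2,0],[0.4,8,-4.3,-20.2,0]],
  ],
)

```text
time: 16.9
tool_pos: [0.5264, -0.056, 0.1982]
tcp_rot: [0.435, -0.557, 0.436, 0.557]
contact_force: [0.1, -0.5, -1.6]
finger_gap: 0.066
```

```bash
python3 -c "
from h import *
ci=ctrl.camera_info('wrist');snap('wrist','w11')
dx=np.array([.968,.25]);dy=np.array([-.25,.968]);o=np.array([.4638,-.0744])
for x,y,z in [(62,23,82),(62,-23,82),(54,44,42),(54,-44,42),(-84,43,16),(-84,-43,16)]: print(np.round(w2pix(ci,[*(o+x*dx/1e3+y*dy/1e3),z/1e3+.012])))
go([.5238,-.0589,.071],1.82)
"
```

```text
[278. 185.]
[229. 185.]
[295. 169.]
[213. 170.]
[293.  35.]
[212.  36.]
t 16.95 pos [ 0.5266 -0.0587  0.1969] yaw 1.811 gap 0.0659 F [ 0.7 -1.9  0.1] -> delta [12.59  0.25  0.07] turn -0.009
```

View pics/w11.png

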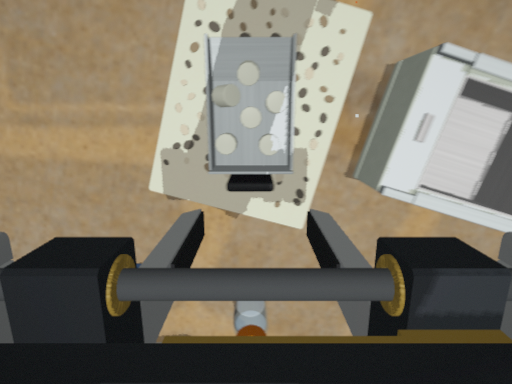

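Call:
drive_tool(
  deltas=[
    [[0.4,5,0.2,-0.1,0],[0.4,10,0.2,-0.1,0],[0.4,12.5,0.2,-0.1,0],[0.4,12.6,0.2,-0.1,0],[0.2,12.6,0.2,-0.1,0]],
  ],
  newtons=60,
)

```text
time: 17.45
tool_pos: [0.5241, -0.0543, 0.0744]
tcp_rot: [0.435, -0.557, 0.435, 0.558]
contact_force: [0.9, 0.1, 0.5]
finger_gap: 0.0609
```

Call:
drive_tool(
  deltas=[
    [[-0.2,0,0,0,0],[-0.5,0,0,0,0],[-0.5,0,0,0,0],[-1,0,0,0,0],[-1,0,0,0,0]],
  ],
)

```text
time: 17.95
tool_pos: [0.5253, -0.0561, 0.0761]
tcp_rot: [-0.436, 0.558, -0.434, -0.556]
contact_force: [1.7, -0.6, 7.9]
finger_gap: 0.0454
```

Call:
drive_tool(
  deltas=[
    [[-1,-0.5,0,0,0],[-1,-1,0,0,0],[-1,-1.5,0,0,0],[-1,-1.5,0,0,0]],
  ],
)

```text
time: 18.35
tool_pos: [0.5233, -0.0561, 0.0899]
tcp_rot: [-0.436, 0.557, -0.435, -0.557]
contact_force: [0.5, 0.6, -5.3]
finger_gap: 0.0458
```

```bash
python3 -c "
from h import *
snap('scene','s12');snap('wrist','w12');st()
s=cv2.imread('pics/s12.png')
cv2.imwrite('pics/s12z.png',cv2.resize(s[150:300,100:370],None,fx=2.9,fy=2.9,interpolation=cv2.INTER_CUBIC))
"
```

```text
t 18.45 pos [ 0.5231 -0.056   0.0894] gap 0.0455 F [ 0.1 -1.6 -5.3]
[[-0.    -0.97  -0.242]
 [ 0.    -0.242  0.97 ]
 [-1.     0.     0.   ]]
```

View pics/s12z.png

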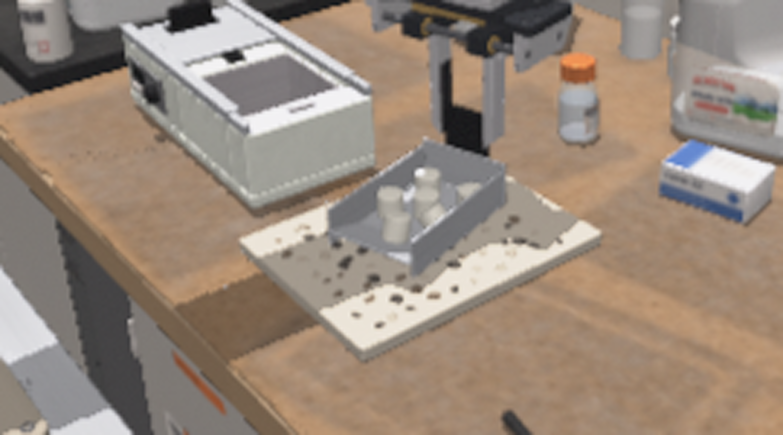

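View pics/w12.png

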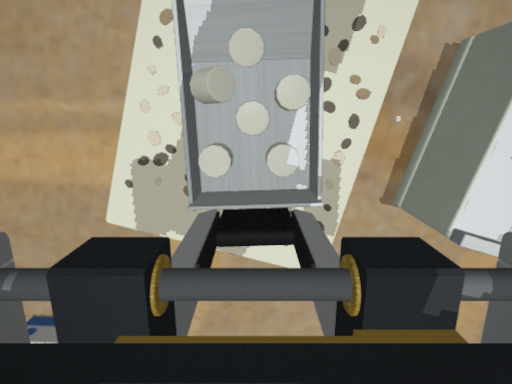

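Call:
drive_tool(
  deltas=[
    [[-1,-2,0,0,0],[-1,-4.5,0,0,0],[-1,-7,0,0,0],[-1,-9.5,0,0,0],[-1,-10.5,0,0,0]],
  ],
)

```text
time: 18.95
tool_pos: [0.5241, -0.0562, 0.1962]
tcp_rot: [-0.436, 0.558, -0.435, -0.556]
contact_force: [0.3, -0.0, -4.5]
finger_gap: 0.0459
```

```bash
python3 -c "
from h import *
snap('scene','s13');snap('wrist','w13');
go([.4254,-.0242,.19],.9)
s=cv2.imread('pics/s13.png')
cv2.imwrite('pics/s13z.png',cv2.resize(s[150:300,100:370],None,fx=2.9,fy=2.9,interpolation=cv2.INTER_CUBIC))
"
```

```text
t 19.05 pos [ 0.5239 -0.0561  0.1952] yaw 1.815 gap 0.0459 F [-0.2 -0.8 -5.3] -> delta [0.5  8.79 5.48] turn 0.915
```

View pics/s13z.png

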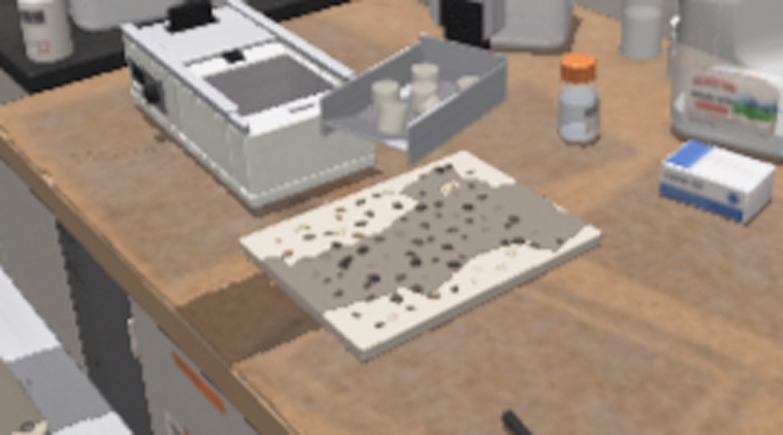

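View pics/w13.png

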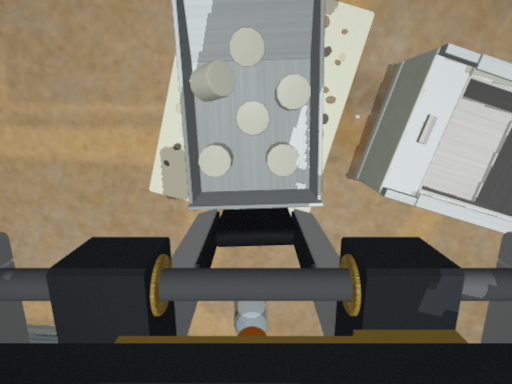

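Call:
drive_tool(
  deltas=[
    [[-1,0.5,1,0.5,0.12],[-1,0.5,2.5,1.5,0.27],[-1,0.5,4,2.5,0.42],[-1,0.5,6,4,0.56],[-1,0.5,8,5,0.7]],
  ],
)

```text
time: 19.55
tool_pos: [0.4314, -0.0262, 0.1879]
tcp_rot: [0.6, -0.372, 0.602, 0.373]
contact_force: [0.3, 0.3, -5.9]
finger_gap: 0.0451
```

```bash
python3 -c "
from h import *
go([.4254,-.0242,.19],-.0497)
"
```

```text
t 19.55 pos [ 0.4314 -0.0262  0.1879] yaw 1.11 gap 0.0451 F [ 0.3  0.3 -5.9] -> delta [-0.21  0.63 -0.09] turn 1.16
```

Call:
drive_tool(
  deltas=[
    [[-1,0,0.5,0,0.14],[-1,0,0.6,0,0.28],[-1,0,0.6,0,0.42],[-1,0,0.6,0,0.56],[-1,0,0.6,0,0.7]],
  ],
)

```text
time: 20.05
tool_pos: [0.4269, -0.0243, 0.1881]
tcp_rot: [0.691, -0.144, 0.693, 0.144]
contact_force: [0.8, 1.1, -4.6]
finger_gap: 0.0452
```

```bash
python3 -c "
from h import *
go([.4254,-.0242,.185],-.0497)
"
```

```text
t 20.05 pos [ 0.4269 -0.0243  0.1881] yaw 0.41 gap 0.0452 F [ 0.8  1.1 -4.6] -> delta [ 0.31  0.07 -0.13] turn 0.459
```

Call:
drive_tool(
  deltas=[
    [[-1,0,0,0,0.14],[-1,0,0,0,0.28],[-1,0,0,0,0.4],[-1,0.2,0,-0.1,0.459],[-1,0.3,0,-0.1,0.459]],
  ],
)

```text
time: 20.55
tool_pos: [0.4259, -0.0247, 0.1851]
tcp_rot: [0.706, 0.015, 0.708, -0.016]
contact_force: [0.5, 0.3, -4.2]
finger_gap: 0.0455
```

```bash
python3 -c "
from h import *
go([.4254,-.0242,.175],-.0497)
snap('wrist','w14');snap('scene','s14');snap('top','t14')
s=cv2.imread('pics/s14.png')
cv2.imwrite('pics/s14z.png',cv2.resize(s[100:280,90:360],None,fx=2.9,fy=2.9,interpolation=cv2.INTER_CUBIC))
ci=ctrl.camera_info('wrist')
m=np.array([.4344,.1566]);my=np.array([.0496,.9988]);mx=np.array([.9988,-.0496])
for n,x,y,z in [('bowl',-.055,-.055,.085),('bowl',.055,-.055,.085),('bowl',.055,.055,.085),('bowl',-.055,.055,.085)]: print(n,np.round(w2pix(ci,[*(m+x*mx+y*my),z])))
"
```

```text
t 20.55 pos [ 0.4259 -0.0247  0.1851] yaw -0.044 gap 0.0455 F [ 0.5  0.3 -4.2] -> delta [ 1.01  0.05 -0.05] turn 0.006
bowl [189.  42.]
bowl [320.  43.]
bowl [ 328. -115.]
bowl [ 182. -116.]
```

View pics/w14.png

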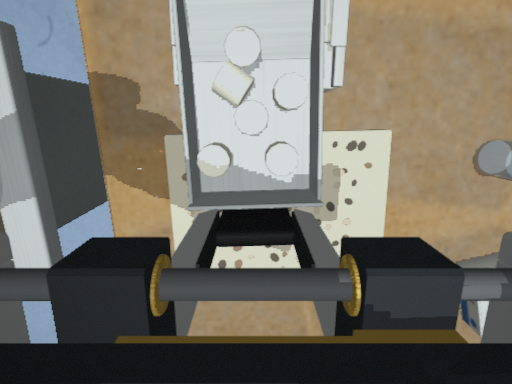

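View pics/s14z.png

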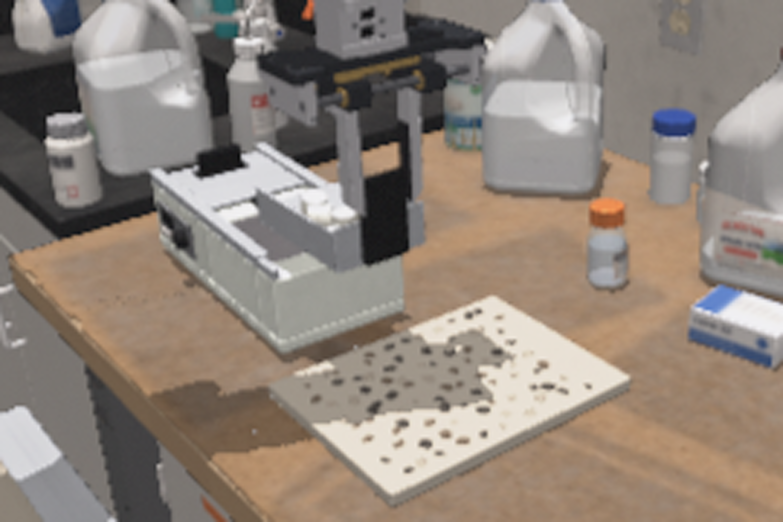

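Call:
drive_tool(
  deltas=[
    [[-1,0.8,0,0,0],[-1,1.6,0,0,0],[-1,2.4,0,0,0],[-1,2.4,0,0,0]],
  ],
)

```text
time: 21.1
tool_pos: [0.4262, -0.0246, 0.1612]
tcp_rot: [0.706, 0.016, 0.708, -0.016]
contact_force: [-0.2, 1.0, -5.0]
finger_gap: 0.0456
```

Call:
drive_tool(
  deltas=[
    [[-1,0,0,0,0],[-1,0,0,0,0],[-1,0,0,0,0]],
  ],
  newtons=20,
)

```text
time: 21.4
tool_pos: [0.4274, -0.0247, 0.1626]
tcp_rot: [0.707, 0.016, 0.707, -0.016]
contact_force: [-0.3, -0.7, -4.3]
finger_gap: 0.0459
```

```bash
python3 -c "
from h import *
snap('wrist','w15');snap('scene','s15')
go([.4254,-.0242,.175],-.0497)
s=cv2.imread('pics/s15.png')
cv2.imwrite('pics/s15z.png',cv2.resize(s[130:280,120:320],None,fx=4,fy=4,interpolation=cv2.INTER_CUBIC))
"
```

```text
t 21.5 pos [ 0.4274 -0.0247  0.1626] yaw -0.044 gap 0.046 F [ 0.7  0.2 -4.7] -> delta [-1.24  0.04 -0.2 ] turn 0.006
```

View pics/s15z.png

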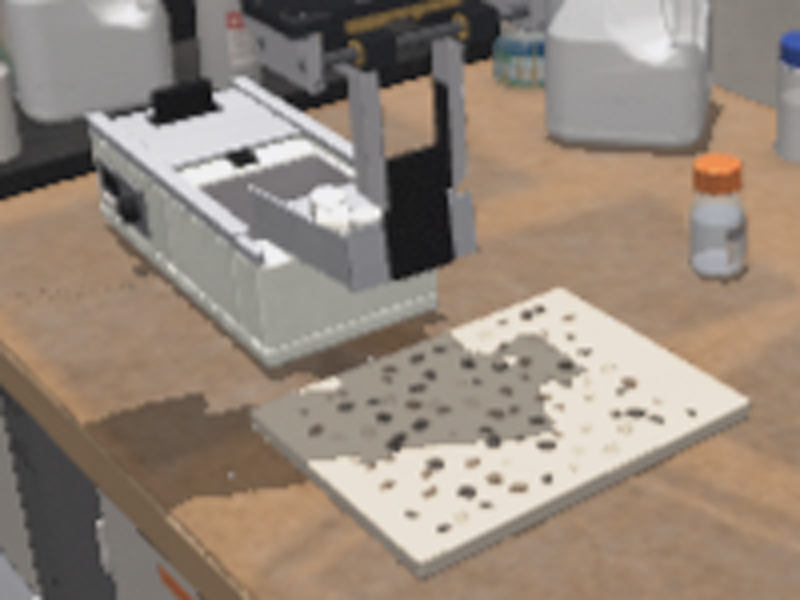

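View pics/w15.png

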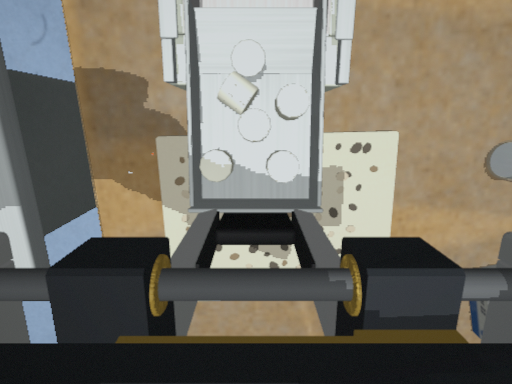

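Call:
drive_tool(
  deltas=[
    [[-1,-0.4,1.0,0,0],[-1,-0.8,1.8,0,0],[-1,-1.6,2.7,0,0],[-1,-2.4,3.7,0,0],[-1,-3.3,4.8,0,0]],
  ],
  newtons=10,
)

```text
time: 22.0
tool_pos: [0.4291, 0.0244, 0.1958]
tcp_rot: [0.707, 0.016, 0.707, -0.015]
contact_force: [0.6, 0.2, -4.8]
finger_gap: 0.0455
```

```bash
python3 -c "
from h import *
snap('wrist','w16');snap('scene','s16')
go([.4254,-.0242,.175],-.0497)
s=cv2.imread('pics/s16.png')
cv2.imwrite('pics/s16z.png',cv2.resize(s[130:280,120:320],None,fx=4,fy=4,interpolation=cv2.INTER_CUBIC))
"
```

```text
t 22.1 pos [0.4298 0.0256 0.1961] yaw -0.041 gap 0.0458 F [-0.1  0.9 -3.6] -> delta [ 2.1  -5.   -0.24] turn 0.009
```

View pics/s16z.png

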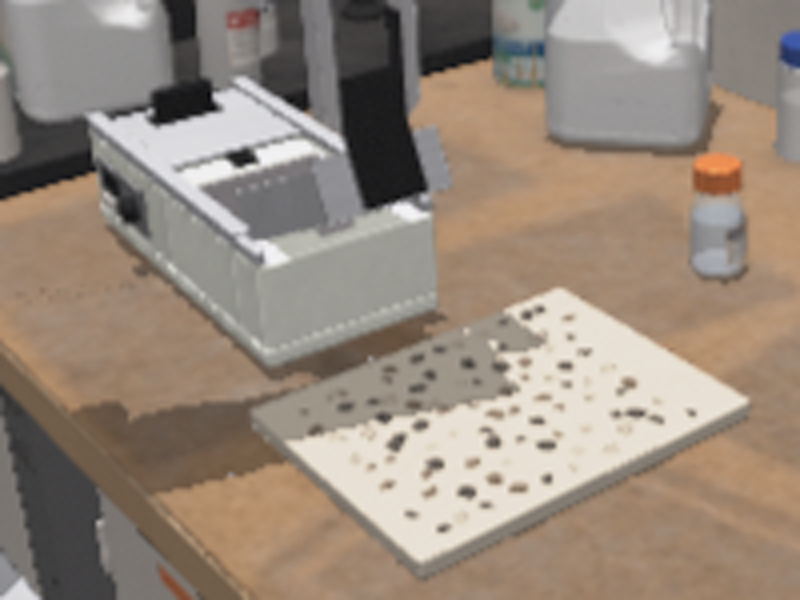

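View pics/w16.png

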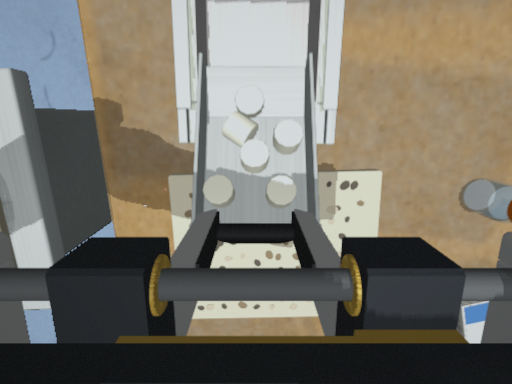

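Call:
drive_tool(
  deltas=[
    [[-1,-0.4,0.7,-0.2,0],[-1,-0.8,1.4,-0.2,0],[-1,-1.1,2.2,-0.2,0],[-1,-1.4,2.9,-0.2,0],[-1,-1.6,3.6,-0.2,0]],
  ],
)

```text
time: 22.6
tool_pos: [0.4289, 0.06, 0.2116]
tcp_rot: [0.707, 0.016, 0.707, -0.016]
contact_force: [-1.3, -0.5, -5.2]
finger_gap: 0.0459
```

```bash
python3 -c "
from h import *
snap('wrist','w17');snap('scene','s17')
go([.4254,-.0242,.175],-.0497)
s=cv2.imread('pics/s17.png')
cv2.imwrite('pics/s17z.png',cv2.resize(s[130:280,120:320],None,fx=4,fy=4,interpolation=cv2.INTER_CUBIC))
"
```

```text
t 22.7 pos [0.429  0.0606 0.2115] yaw -0.042 gap 0.0459 F [-0.6  1.4 -5.1] -> delta [ 3.64 -8.49 -0.  ] turn 0.007
```

View pics/s17z.png

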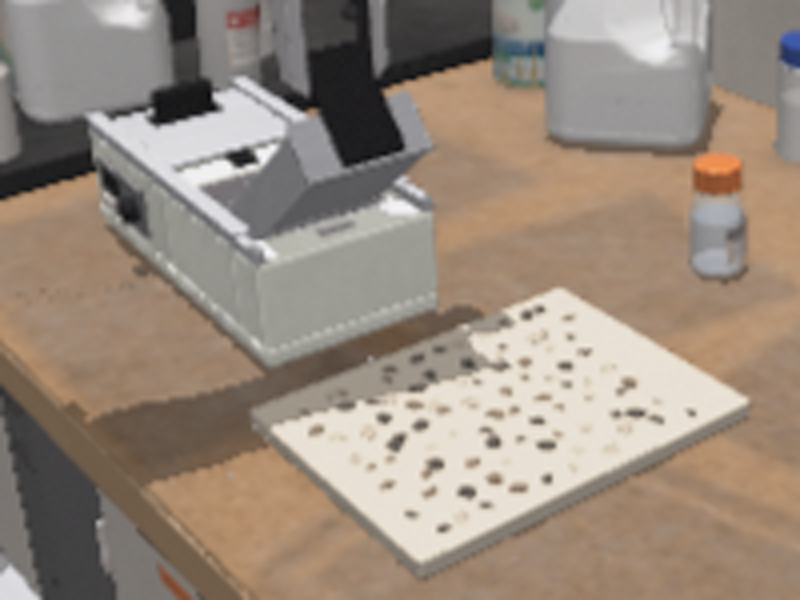

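View pics/w17.png

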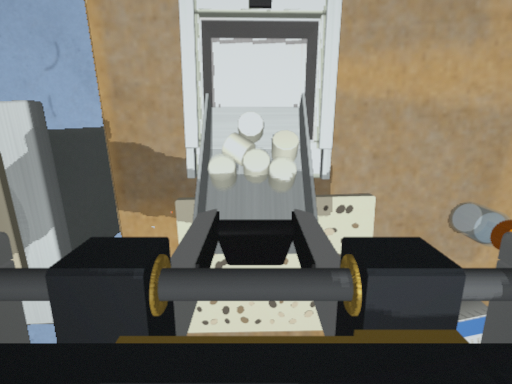

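Call:
drive_tool(
  deltas=[
    [[-1,-0.2,0.6,0,0],[-1,-0.4,1.2,0,0],[-1,-0.5,1.8,0,0],[-1,-0.6,2.4,0,0],[-1,-0.7,3.0,0,0]],
  ],
)

```text
time: 23.2
tool_pos: [0.4304, 0.0899, 0.2186]
tcp_rot: [0.707, 0.016, 0.707, -0.015]
contact_force: [-0.7, -0.5, -3.2]
finger_gap: 0.0459
```

```bash
python3 -c "
from h import *
snap('wrist','w18');snap('scene','s18')
go([.4254,-.0242,.175],-.0497)
s=cv2.imread('pics/s18.png')
cv2.imwrite('pics/s18z.png',cv2.resize(s[130:280,120:320],None,fx=4,fy=4,interpolation=cv2.INTER_CUBIC))
"
```

```text
t 23.3 pos [0.4305 0.0904 0.2186] yaw -0.042 gap 0.0459 F [-0.9  1.3 -2.3] -> delta [  4.35 -11.48  -0.03] turn 0.007
```

View pics/w18.png

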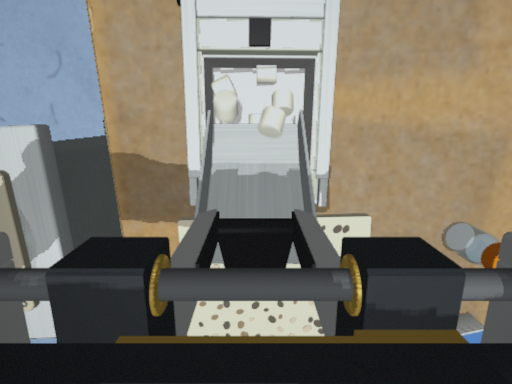

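View pics/s18z.png

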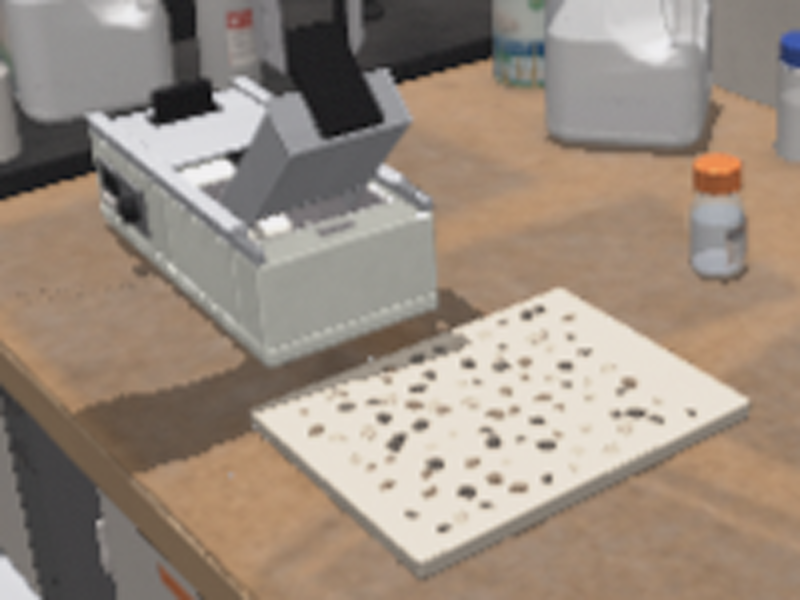

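Call:
drive_tool(
  deltas=[
    [[-1,0,0.3,0,0],[-1,0,0.3,0,0],[-1,0,0.3,0,0]],
  ],
)

```text
time: 23.6
tool_pos: [0.4304, 0.0922, 0.2184]
tcp_rot: [0.707, 0.016, 0.707, -0.016]
contact_force: [0.2, 0.2, -3.3]
finger_gap: 0.0457
```

```bash
python3 -c "
from h import *
snap('wrist','w19');snap('top','t19')
t=cv2.imread('pics/t19.png')
cv2.imwrite('pics/t19z.png',cv2.resize(t[190:290,120:270],None,fx=5,fy=5,interpolation=cv2.INTER_CUBIC))
"
```

```text
(no output)
```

View pics/w19.png

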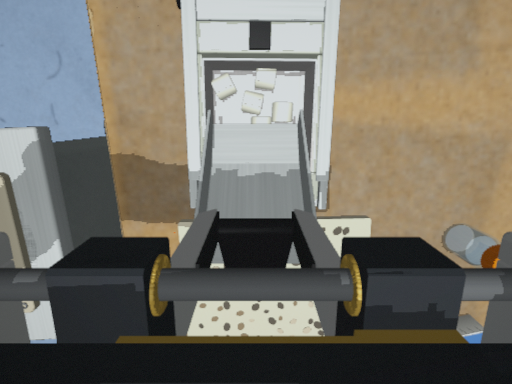

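Call:
drive_tool(
  deltas=[
    [[-1,0.3,-1.6,0,0],[-1,0.7,-3.2,0,0],[-1,1.4,-5,0,0],[-1,2.2,-6.7,0,0],[-1,3.0,-8.0,0,0]],
  ],
)

```text
time: 24.2
tool_pos: [0.4269, 0.0116, 0.1883]
tcp_rot: [0.707, 0.016, 0.707, -0.016]
contact_force: [0.8, 1.8, -1.4]
finger_gap: 0.046
```

Call:
drive_tool(
  deltas=[
    [[-1,0.5,-0.7,0,0],[-1,1.0,-1.2,0,0],[-1,1.5,-1.8,0,0],[-1,2.0,-2.4,0,0],[-1,2.0,-2.4,0,0]],
  ],
)

```text
time: 24.7
tool_pos: [0.4257, -0.0121, 0.168]
tcp_rot: [0.707, 0.016, 0.707, -0.016]
contact_force: [0.8, 0.1, -1.6]
finger_gap: 0.0458
```

```bash
python3 -c "
from h import *
snap('wrist','w20');snap('scene','s20')
st()
s=cv2.imread('pics/s20.png')
cv2.imwrite('pics/s20z.png',cv2.resize(s[130:280,120:320],None,fx=4,fy=4,interpolation=cv2.INTER_CUBIC))
"
```

```text
t 24.8 pos [ 0.4257 -0.0118  0.1683] gap 0.0459 F [ 0.2 -0.8 -1.4]
[[-0.     0.044  0.999]
 [-0.     0.999 -0.044]
 [-1.    -0.    -0.   ]]
```

View pics/w20.png

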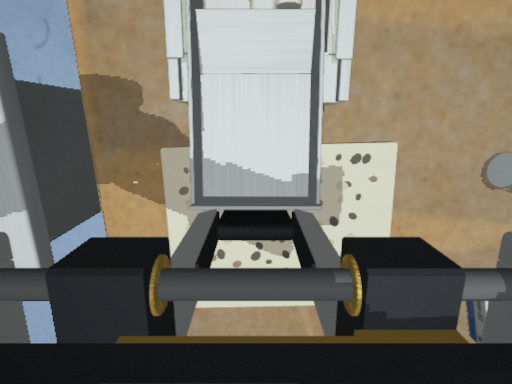

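View pics/s20z.png

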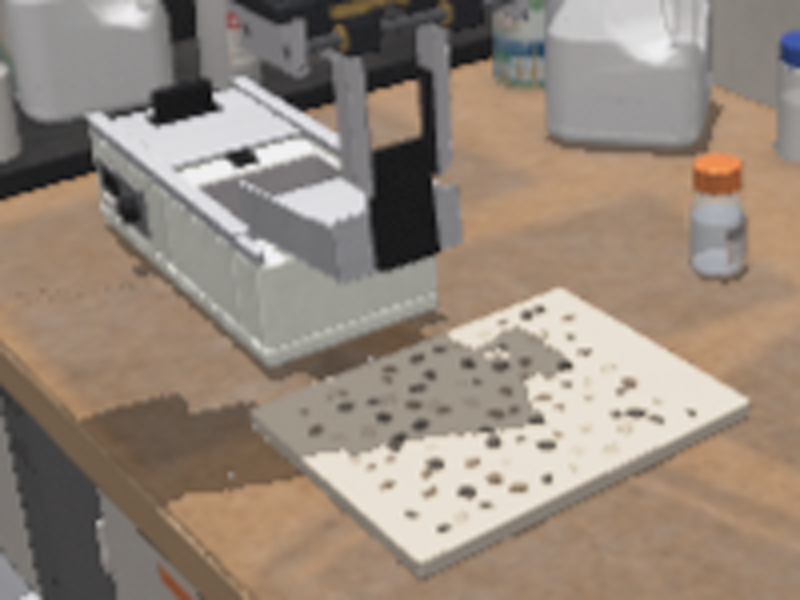

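Call:
drive_tool(
  deltas=[
    [[-1,0,0,0,0],[-1,0,0,0,0],[-1,-2,0,0,0],[-1,-4,0,0,0],[-1,-4.5,0,0,0]],
  ],
  newtons=60,
)

```text
time: 25.3
tool_pos: [0.4269, -0.0116, 0.2148]
tcp_rot: [0.708, 0.015, 0.706, -0.015]
contact_force: [0.6, 0.8, -2.5]
finger_gap: 0.0451
```

Call:
drive_tool(
  deltas=[
    [[-1,0,-2,0.5,0],[-1,0,-5,1.5,0],[-1,0,-8,2.5,0],[-1,0,-11,3,0],[-1,0,-12.6,3,0]],
  ],
)

```text
time: 25.8
tool_pos: [0.4506, -0.1415, 0.2131]
tcp_rot: [0.707, 0.016, 0.707, -0.017]
contact_force: [-0.1, 0.9, -3.0]
finger_gap: 0.0454
```

```bash
python3 -c "
from h import *
go([.45,-.137,.09],-.044)
snap('wrist','w21');snap('scene','s21')
s=cv2.imread('pics/s21.png')
cv2.imwrite('pics/s21z.png',cv2.resize(s[130:280,120:320],None,fx=4,fy=4,interpolation=cv2.INTER_CUBIC))
"
```

```text
t 25.8 pos [ 0.4506 -0.1415  0.2131] yaw -0.046 gap 0.0454 F [-0.1  0.9 -3. ] -> delta [12.31  0.46 -0.09] turn -0.002
```

View pics/s21z.png

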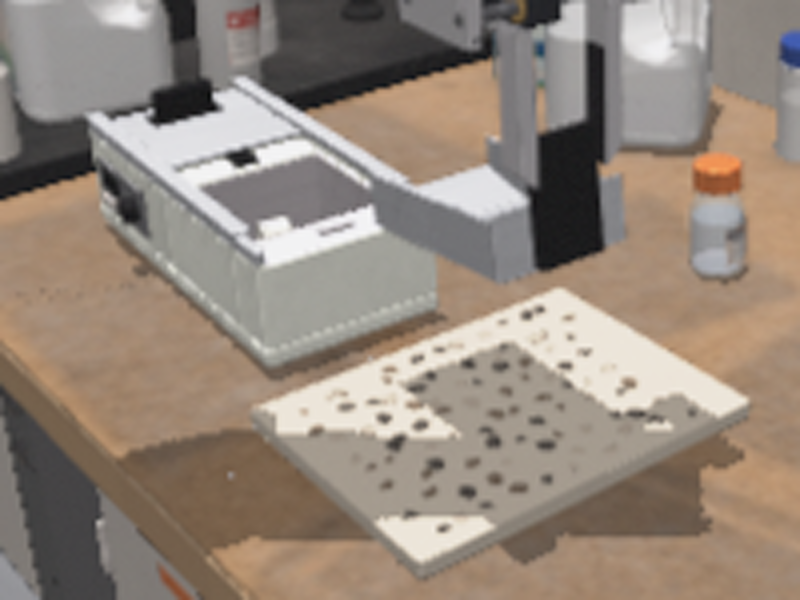

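View pics/w21.png

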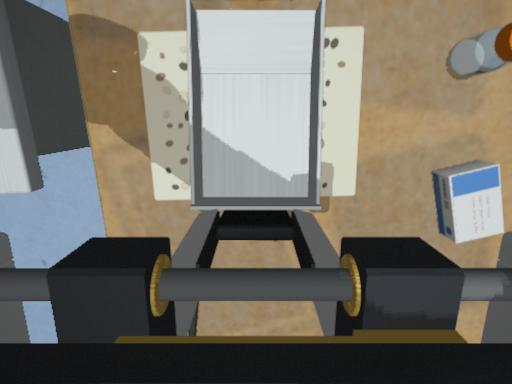

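Call:
drive_tool(
  deltas=[
    [[-1,3,0.4,0,0],[-1,6,0.4,0,0],[-1,9,0.4,0,0],[-1,11,0.4,0,0],[-1,11.3,0.4,0,0]],
  ],
)

```text
time: 26.4
tool_pos: [0.4486, -0.1327, 0.0982]
tcp_rot: [0.705, 0.016, 0.709, -0.014]
contact_force: [-1.1, 0.5, -2.0]
finger_gap: 0.0457
```

Call:
drive_tool(
  deltas=[
    [[-1,0,0,0,0],[-1,0.6,0,0,0],[-1,1.2,0,0,0],[-1,1.8,0,0,0],[-1,2.4,0,0,0]],
  ],
  newtons=8,
)

```text
time: 26.9
tool_pos: [0.4511, -0.1351, 0.0768]
tcp_rot: [0.708, 0.016, 0.706, -0.016]
contact_force: [-1.2, 0.2, 12.8]
finger_gap: 0.0459
```

```bash
python3 -c "
from h import *
st()
snap('wrist','w22');snap('scene','s22')
s=cv2.imread('pics/s22.png')
cv2.imwrite('pics/s22z.png',cv2.resize(s[150:300,140:340],None,fx=4,fy=4,interpolation=cv2.INTER_CUBIC))
"
```

```text
t 26.9 pos [ 0.4511 -0.1351  0.0768] gap 0.0459 F [-1.2  0.2 12.8]
[[ 0.002  0.044  0.999]
 [-0.     0.999 -0.044]
 [-1.    -0.     0.002]]
```

View pics/s22z.png

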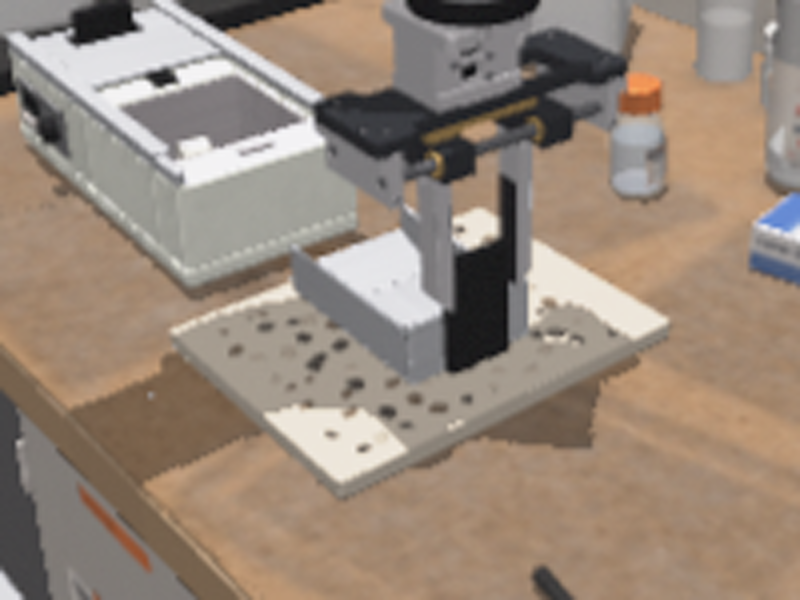

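View pics/w22.png

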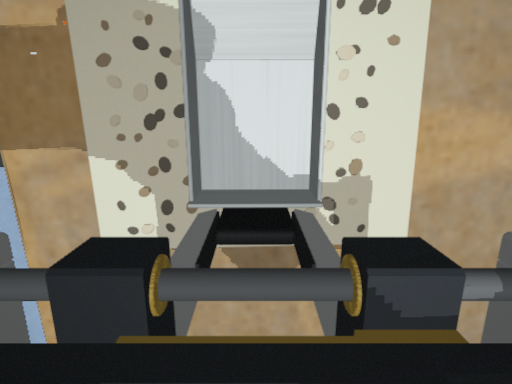

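Call:
drive_tool(
  deltas=[
    [[-0.1,0,0,0,0],[0.2,0,0,0,0],[0.3,0,0,0,0],[0.3,-4,0,0,0],[0.3,-9,0,0,0]],
  ],
)

```text
time: 27.5
tool_pos: [0.4486, -0.1342, 0.166]
tcp_rot: [0.705, 0.016, 0.709, -0.015]
contact_force: [1.8, -0.0, 0.3]
finger_gap: 0.0611
```

Call:
drive_tool(
  deltas=[
    [[0.3,-5,3,0,0],[0.3,-10,8,0,0],[0.3,-10,13,0,0],[0.3,-10,18,0,0],[0.3,-10,22,0,0]],
  ],
)

```text
time: 28.0
tool_pos: [0.4596, 0.075, 0.2671]
tcp_rot: [0.708, 0.016, 0.706, -0.015]
contact_force: [0.6, -0.7, -0.5]
finger_gap: 0.0612
```

```bash
python3 -c "
from h import *
st()
snap('wrist','w23');snap('scene','s23');snap('top','t23')
s=cv2.imread('pics/s23.png')
cv2.imwrite('pics/s23z.png',cv2.resize(s[150:300,140:340],None,fx=4,fy=4,interpolation=cv2.INTER_CUBIC))
"
```

```text
t 28.0 pos [0.4596 0.075  0.2671] gap 0.0612 F [ 0.6 -0.7 -0.5]
[[ 0.002  0.044  0.999]
 [ 0.001  0.999 -0.044]
 [-1.     0.002  0.002]]
```

View pics/s23z.png

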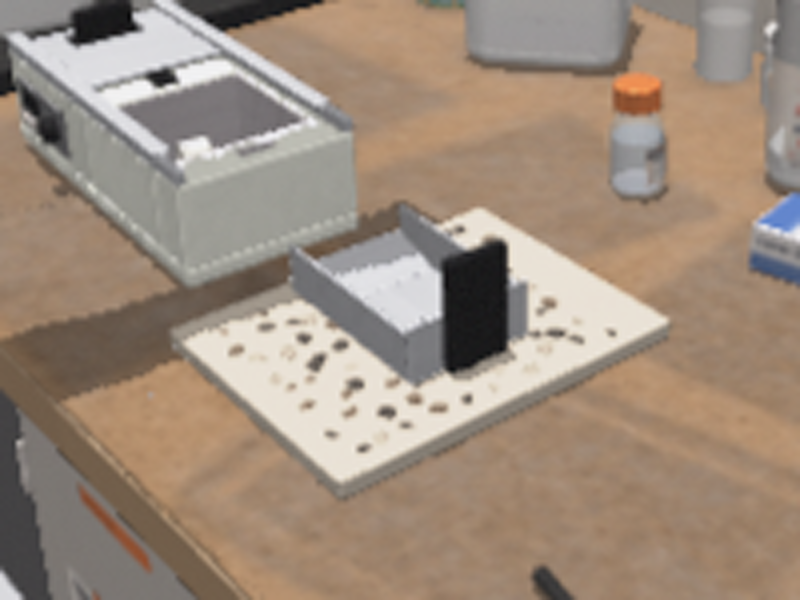

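View pics/w23.png

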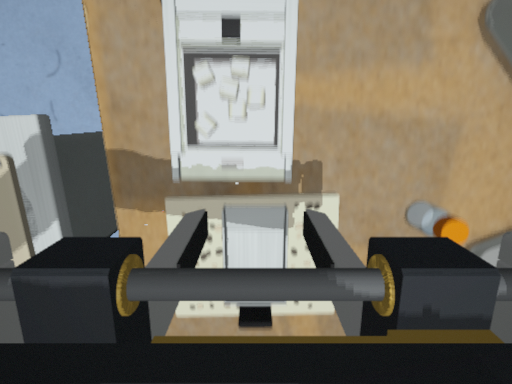

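View pics/t23.png

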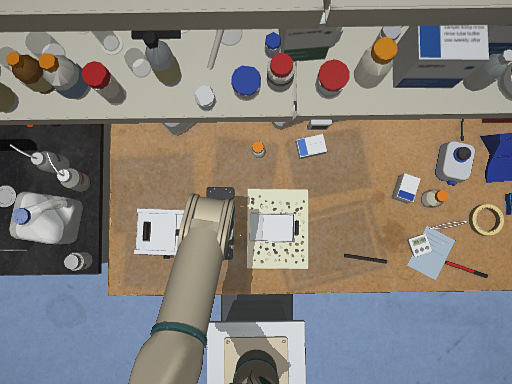

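```bash
python3 -c "
from h import *
w=cv2.imread('pics/w23.png');s=cv2.imread('pics/s23.png')
a=cv2.resize(w[40:190,160:310],(600,600),interpolation=cv2.INTER_CUBIC)
cv2.imwrite('pics/w23z.png',a)
cv2.imwrite('pics/s23y.png',cv2.resize(s[160:210,160:235],None,fx=10,fy=10,interpolation=cv2.INTER_CUBIC))
ci=ctrl.camera_info('scene');c2=ctrl.camera_info('wrist')
m=np.array([.4344,.1566]);my=np.array([.0496,.9988]);mx=np.array([.9988,-.0496])
for x,y,z in [(-.055,-.055,.085),(.055,-.055,.085),(-.055,.055,.085)]: print(w2pix(ci,[*(m+x*mx+y*my),z]),w2pix(c2,[*(m+x*mx+y*my),z]))
"
```

```text
[181.77537565 191.20395539] [184.16501096 152.84307788]
[216.32234376 180.46105699] [277.09979846 154.15042246]
[164.904238   177.83560412] [180.10234875  52.73049683]
```

View pics/w23z.png

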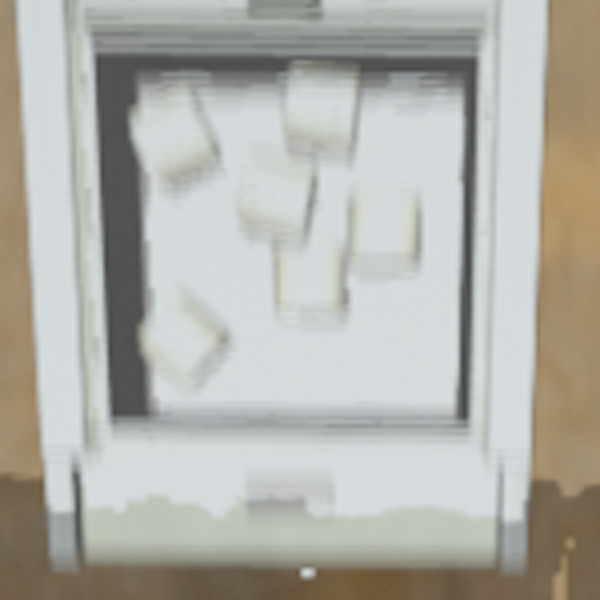

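View pics/s23y.png

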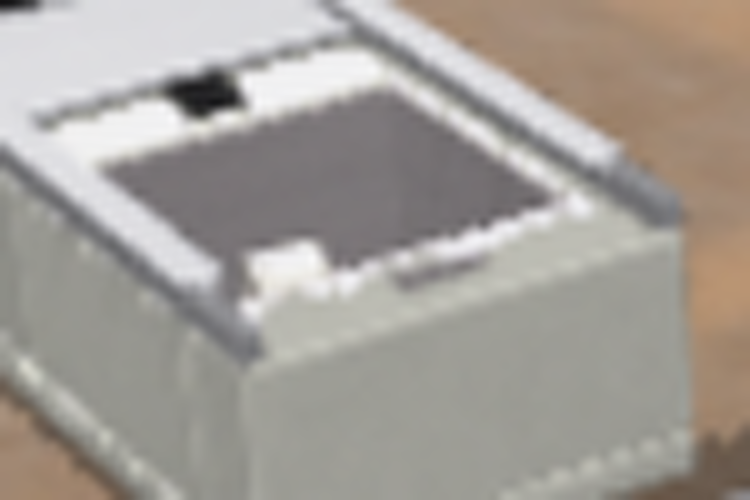

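```bash
python3 -c "
from h import *
ci=ctrl.camera_info('scene');c2=ctrl.camera_info('wrist')
for z in (.03,.04,.05,.06,.07,.08,.09):
    print(z,np.round(pix2w(ci,188.5,186,z)[:2],4),np.round(pix2w(c2,206,125,z)[:2],4))
"
```

```text
0.03 [0.4601 0.2218] [0.3959 0.1347]
0.04 [0.4505 0.2033] [0.3976 0.1349]
0.05 [0.4409 0.1849] [0.3992 0.1351]
0.06 [0.4312 0.1665] [0.4008 0.1352]
0.07 [0.4216 0.1481] [0.4025 0.1354]
0.08 [0.412  0.1297] [0.4041 0.1356]
0.09 [0.4023 0.1112] [0.4057 0.1358]
```

```bash
python3 -c "
from h import *
im=snap('wrist','w24');ctrl.snapshot('top');st()
c2=ctrl.camera_info('wrist')
m=np.array([.4344,.1566]);my=np.array([.0496,.9988]);mx=np.array([.9988,-.0496])
for x,y,z in [(-.055,-.055,.085),(.055,-.055,.085),(-.055,.055,.085)]: print(w2pix(c2,[*(m+x*mx+y*my),z]))
w=cv2.imread('pics/w24.png')
cv2.imwrite('pics/w24z.png',cv2.resize(w[40:190,160:310],(600,600),interpolation=cv2.INTER_CUBIC))
print(np.round(c2['world_from_camera'],3))
"
```

```text
t 28.25 pos [0.4592 0.0725 0.2659] gap 0.0614 F [ 0.3 -0.9  0.5]
[[-0.     0.043  0.999]
 [-0.001  0.999 -0.043]
 [-1.    -0.001 -0.   ]]
[183.55223318 149.48445807]
[276.70269302 150.05531753]
[178.60470323  48.84284787]
[[ 0.999  0.042  0.01   0.463]
 [-0.043  0.973  0.229  0.138]
 [ 0.    -0.229  0.973  0.434]
 [ 0.     0.     0.     1.   ]]
```

View pics/w24z.png

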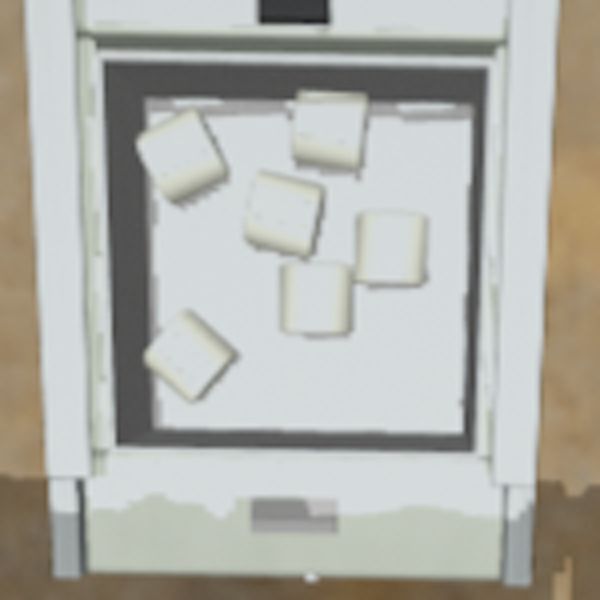

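Call:
drive_tool(
  deltas=[
    [[-0.3,0,5,0,-0.15],[-0.3,1,10,0,-0.3],[-0.3,2,15,-0.5,-0.45],[-0.3,4,20,-1,-0.6],[-0.3,7,25,-2.3,-0.75]],
  ],
)

```text
time: 28.75
tool_pos: [0.4523, 0.3104, 0.2041]
tcp_rot: [0.664, -0.245, 0.662, 0.245]
contact_force: [0.4, 0.6, -0.1]
finger_gap: 0.033
```

```bash
python3 -c "
from h import *
go([.446,.332,.17],1.518)
"
```

```text
t 28.75 pos [0.4523 0.3104 0.2041] yaw 0.708 gap 0.033 F [ 0.4  0.6 -0.1] -> delta [3.41 2.05 0.92] turn -0.81
```

Call:
drive_tool(
  deltas=[
    [[-0.3,1,2,0.9,-0.15],[-0.3,2,2,0.9,-0.3],[-0.3,3,2,0.9,-0.45],[-0.3,3.4,2,0.9,-0.6],[-0.3,3.4,2,0.9,-0.74]],
  ],
)

```text
time: 29.25
tool_pos: [0.4449, 0.3283, 0.169]
tcp_rot: [0.529, -0.469, 0.53, 0.468]
contact_force: [0.5, 0.2, 0.1]
finger_gap: 0.033
```

Call:
drive_tool(
  deltas=[
    [[-0.3,0,0,0,-0.07],[-0.3,0,0,0,-0.07]],
  ],
)

```text
time: 29.45
tool_pos: [0.4454, 0.3286, 0.1698]
tcp_rot: [0.514, -0.485, 0.515, 0.485]
contact_force: [-0.1, 0.0, -0.2]
finger_gap: 0.0329
```

```bash
python3 -c "
from h import *
snap('wrist','w25')
go([.446,.332,.11],1.518)
"
```

```text
t 29.5 pos [0.4453 0.329  0.1698] yaw 1.511 gap 0.0326 F [-0.4 -1.2 -0.2] -> delta [ 5.98 -0.06  0.31] turn -0.007
```

View pics/w25.png

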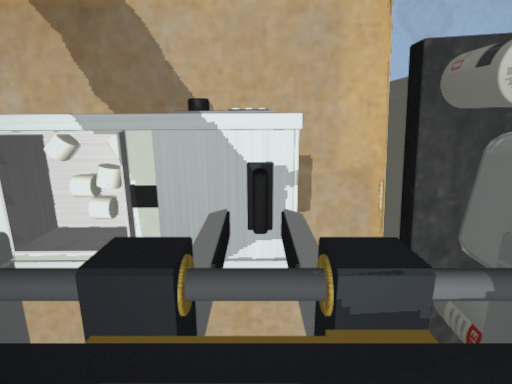

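Call:
drive_tool(
  deltas=[
    [[-0.3,3,0,0.3,-0.006],[-0.3,5.5,0,0.3,-0.006],[-0.3,5.9,0,0.3,-0.006],[-1,5.9,0,0.3,-0.006],[-1,5.9,0,0.3,-0.006]],
  ],
  newtons=30,
)

```text
time: 30.0
tool_pos: [0.4452, 0.3341, 0.1118]
tcp_rot: [0.513, -0.487, 0.512, 0.487]
contact_force: [1.4, -0.4, 0.6]
finger_gap: 0.0202
```

Call:
drive_tool(
  deltas=[
    [[-1,0,0,0,0],[-1,0,0,-1.5,0],[-1,0,0,-3.5,0],[-1,0,0,-5.5,0],[-1,0,0,-7.5,0]],
  ],
)

```text
time: 30.5
tool_pos: [0.4413, 0.2592, 0.1119]
tcp_rot: [0.513, -0.488, 0.511, 0.488]
contact_force: [0.6, 1.7, 1.4]
finger_gap: 0.0119
```

Call:
drive_tool(
  deltas=[
    [[-1,0,0,-1.5,0],[-1,0,0,-3,0],[-1,0,0,-4.5,0],[-1,0,0,-5.3,0],[-1,0,0,-5.3,0]],
  ],
)

```text
time: 31.0
tool_pos: [0.4384, 0.2043, 0.1119]
tcp_rot: [0.513, -0.487, 0.512, 0.487]
contact_force: [0.1, -1.2, 8.9]
finger_gap: 0.0114
```

```bash
python3 -c "
from h import *
st()
go([.4388,.1870,.11],1.518)
"
```

```text
t 31.0 pos [0.4384 0.2043 0.1119] gap 0.0114 F [ 0.1 -1.2  8.9]
[[ 0.001 -0.999  0.051]
 [-0.     0.051  0.999]
 [-1.    -0.001  0.   ]]
t 31.0 pos [0.4384 0.2043 0.1119] yaw 1.52 gap 0.0114 F [ 0.1 -1.2  8.9] -> delta [ 0.19 -0.13 -1.73] turn 0.002
```

Call:
drive_tool(
  deltas=[
    [[-1,0,0,-0.5,0],[-1,0,0,-1.0,0],[-1,0,0,-1.4,0],[-1,0,0,-1.7,0],[-1,0,0,-1.7,0]],
  ],
)

```text
time: 31.5
tool_pos: [0.4377, 0.1911, 0.1119]
tcp_rot: [0.513, -0.488, 0.51, 0.488]
contact_force: [-0.9, 3.2, 7.4]
finger_gap: 0.012
```

Call:
drive_tool(
  deltas=[
    [[-1,0,0,-0.3,0],[-1,0,0,-0.5,0],[-1,0,0,-0.7,0],[-1,0,0,-0.7,0]],
  ],
)

```text
time: 31.9
tool_pos: [0.4375, 0.1865, 0.1119]
tcp_rot: [0.514, -0.487, 0.509, 0.489]
contact_force: [-1.0, 10.5, 5.0]
finger_gap: 0.0119
```

Call:
drive_tool(
  deltas=[
    [[-1,0,0,0.4,0],[-1,0,0,0.8,0],[-1,0,0,0.9,0]],
  ],
)

```text
time: 32.2
tool_pos: [0.4376, 0.1896, 0.1118]
tcp_rot: [0.512, -0.488, 0.512, 0.487]
contact_force: [-1.1, -4.7, 12.0]
finger_gap: 0.0119
```

Call:
drive_tool(
  deltas=[
    [[-1,0,0,0.2,0],[-1,0,0,0.2,0]],
  ],
)

```text
time: 32.4
tool_pos: [0.4376, 0.1897, 0.1118]
tcp_rot: [0.512, -0.488, 0.513, 0.486]
contact_force: [-1.3, -6.6, 12.1]
finger_gap: 0.0121
```

Call:
drive_tool(
  deltas=[
    [[-1,0,0,-0.4,0],[-1,0,0,-0.8,0],[-1,0,0,-0.8,0]],
  ],
)

```text
time: 32.7
tool_pos: [0.4375, 0.1866, 0.1119]
tcp_rot: [0.513, -0.487, 0.511, 0.488]
contact_force: [-1.9, 4.8, 6.5]
finger_gap: 0.0113
```

Call:
drive_tool(
  deltas=[
    [[-0.5,0,0,0.2,0],[-0.3,0,0,0.3,0],[-0.3,0,0,0.3,0],[-0.3,-4,0,0.3,0],[-0.3,-9,0,0.3,0]],
  ],
)

```text
time: 33.2
tool_pos: [0.4354, 0.187, 0.2]
tcp_rot: [0.51, -0.487, 0.514, 0.488]
contact_force: [1.1, 1.4, 1.0]
finger_gap: 0.0331
```

Call:
drive_tool(
  deltas=[
    [[-0.3,-5,0,5,0],[-0.3,-8,0,10,0],[-0.3,-8,0,15,0],[-0.3,-8,0,20,0],[-0.3,-8,0,20,0]],
  ],
)

```text
time: 33.7
tool_pos: [0.4457, 0.3929, 0.2809]
tcp_rot: [0.512, -0.488, 0.51, 0.489]
contact_force: [-0.2, -0.0, -0.5]
finger_gap: 0.0327
```

```bash
python3 -c "
from h import *
st()
snap('wrist','w26');snap('scene','s26');snap('top','t26')
s=cv2.imread('pics/s26.png');t=cv2.imread('pics/t26.png')
cv2.imwrite('pics/s26z.png',cv2.resize(s[140:290,120:320],None,fx=4,fy=4,interpolation=cv2.INTER_CUBIC))
cv2.imwrite('pics/t26z.png',cv2.resize(t[170:290,120:320],None,fx=4,fy=4,interpolation=cv2.INTER_CUBIC))
"
```

```text
t 33.7 pos [0.4457 0.3929 0.2809] gap 0.0327 F [-0.2 -0.  -0.5]
[[ 0.    -0.999  0.044]
 [ 0.003  0.044  0.999]
 [-1.     0.     0.003]]
```

View pics/s26z.png

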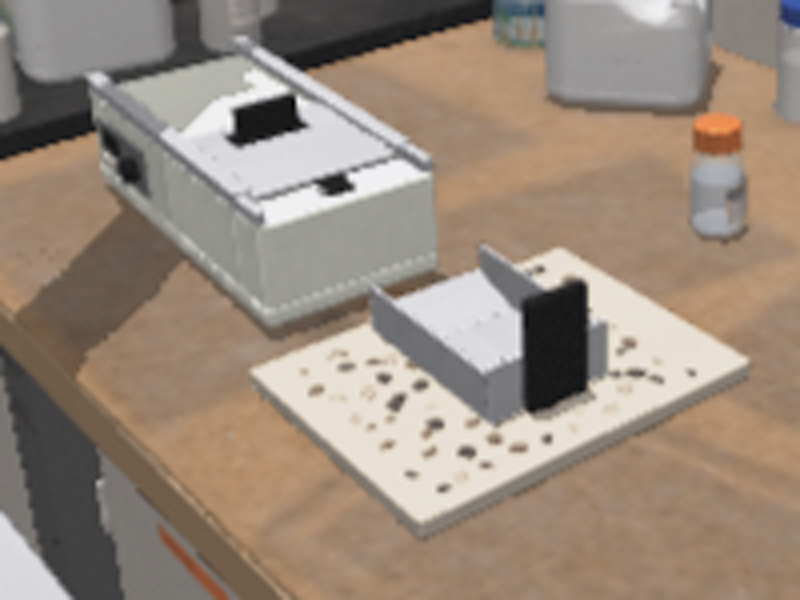

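View pics/t26z.png

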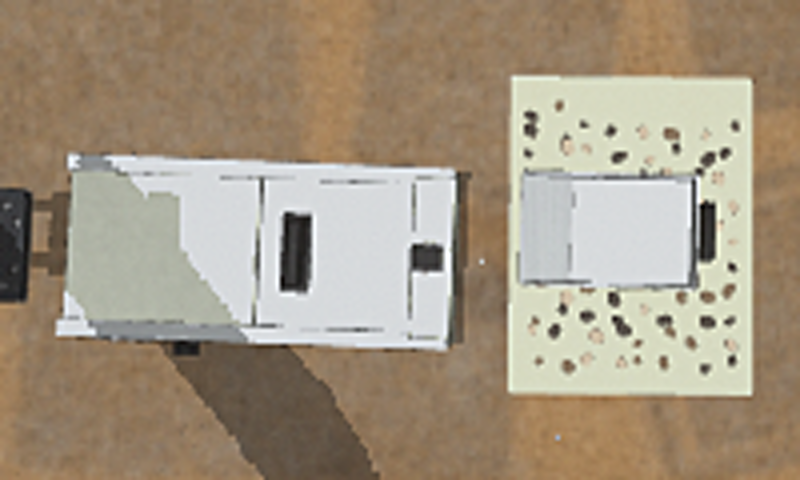

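View pics/t26.png

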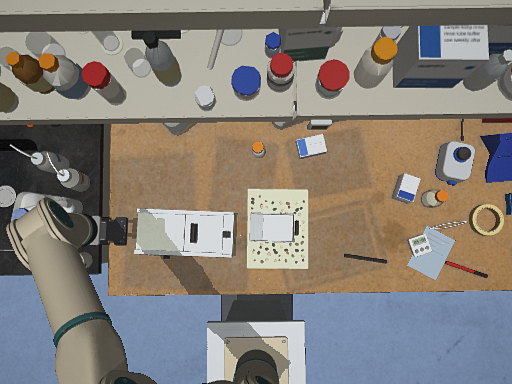

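View pics/s26.png

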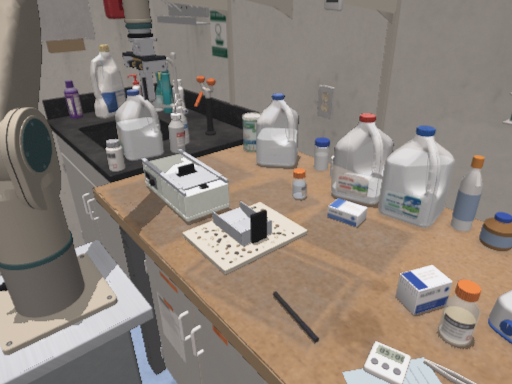

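```bash
python3 -c "
from h import *
st()
print(ctrl.close_job())"
```

```text
t 33.85 pos [0.4461 0.3891 0.2799] gap 0.0331 F [-0.2 -0.6 -0.5]
[[-0.001 -0.999  0.046]
 [-0.001  0.046  0.999]
 [-1.     0.001 -0.001]]
the job is handed in; nothing more can be done
None
```

I put the three stray cylinders into the tray with the other three, slid the cover to its back stop and tipped the tray over the bowl's near rim. I then set the empty tray on the pad, slid the cover home and handed the job in at about 34 s of the 208 s allowed.

- **Cylinders:** a still wrist picture before closing showed all six on the bowl floor. No stray shows in the last top or scene picture.
- **Bright spot:** in one scene picture, a bright spot near the bowl rim first triangulated to about 77 mm up, which disagreed with the wrist view. I put this down to matching it with the wrong cylinder, because its line of sight also fits the top of a cylinder lying further back.
- **Tray:** it looks flat and upright near the pad's centre. I judged that from the pictures and did not measure the tilt.
- **Cover:** it reached its stop at about 0.146 m, worked out from the tool position. Pulled back, it gave about 3 mm and then held while the pull rose from about 5 to 7 N, so I take the tab as latched. I did not measure the tab's bend itself.
- **Bystanders and arm:** the bottle, carton and pen show no visible shift, and the arm was clear of everything with no contact force at the end.

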